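# Extend and lock the telescopic stand leg

## Task

Get the telescopic leg of the parcel-photo stand ready: lay it, still retracted and with the button hole up, flat in the cradle between all four uprights, its wide butt plate at the cradle's upright end plate, and let go of it. Then take it by the rubber foot and draw it out until the lock button clicks out of the hole in the top; leave it lying in the cradle, locked. Do not disturb the tin, the tape roll or the stapler.

Things in the scene. Friction and masses are not known exactly. Their poses are not given: they have to be found in the camera images.
- leg: Outer tube of the loose telescopic leg: plain aluminium square tube, 150 long, 34 wide, 34 high. Origin: centre of its underside, halfway along (balance point within 15 mm). +x runs along the tube to its open mouth and the foot, z up. Black collar at the mouth (x 66 to 78 mm), 40 wide, 37 high. Whole leg 199 mm long retracted, 284 extended, about 0.43 kg. Graspable across the 34 mm width.
- leg_butt (a point): Centre of the black butt plate that closes the leg's other end (leg x -76 to -58 mm): 62 mm wide (y), 18 mm along the leg, 36 mm high, flush with the tube's underside. 67 mm from the leg's origin, 17 mm above the underside.
- leg_foot (a point): Centre of the black ribbed rubber foot on the end of the inner tube (steel, 24 mm square): a block 34 mm along the leg, 40 wide, 34 high. 17 mm above the leg's underside and, retracted, 106 mm from the leg's origin along its +x, leaving 11 mm of bare inner tube between collar and foot.
- leg_hole (a point): Centre of the 13 mm button hole in the top face of the outer tube, 55 mm from the leg's origin along its +x, 34 mm above its underside. The lock button comes out here.
- leg_inner (a joint): How far the inner tube is drawn out, m: 0 fully retracted (it starts at 0 to 0.012), 0.085 where the button snaps into the hole, hard stop at 0.0875. It takes about 4 to 6 N to draw.
- leg_button (a joint): How far the lock button (10 mm round steel pin on a spring) has risen, m: 0 pressed down inside the tube, 0.008 fully out, then standing 5 mm proud of the tube's top. Once out it blocks the inner tube both ways.
- cradle: Grey steel cradle fixed to the table. Origin: centre of its underside midway between its two pairs of uprights. Base plate 6 mm thick, 96 wide (y), x -104 to +64 mm. Round uprights 10 mm thick at x = -38 and +38, y = +-24 mm: 38 mm clear between them up to z 26 mm, flaring to y = +-35 at the top (z 46 mm). Only flat base plate, free for fingers, between the pairs.
- cradle_end (a point): Middle of the top edge, inner face, of the cradle's upright end plate: at cradle x -96 mm, 36 mm above the table; 70 mm wide. The leg lies on the base plate along the cradle's x axis, foot to +x; its butt plate fits between end plate and first uprights, which catch it when pulled to +x. So the leg's origin may lie from 19 mm behind (-x) to 14 mm ahead of the cradle's origin.
- small_tin: Bystander: round dark red tin with a gold lid, 66 mm wide, 57 mm high. Origin: centre of its underside.
- tape_roll: Bystander: roll of red tape lying flat, 72 mm wide, 25 mm high. Origin: centre of its underside.
- stapler: Bystander: red and black stapler, 135 x 34 x 49 mm. Origin: centre of its underside.

How it is judged:
By the outcome, as a careful person would: the job done as asked, in the order asked, and still so for the second after the job is handed in, with the robot touching nothing.
It also fails if it takes over 45 s, if anything falls off the work surface, if the arm or the gripper's body presses on something with over 40 N, if the wrist force passes 120 N, or if a joint passes its speed limit or range.

## Robot

A 6-joint arm with a two-finger parallel gripper is mounted at the origin on a cart in front of the work surface, level with it; the furniture and walls round the work are solid. World frame = base frame: x ahead of the robot, y to its left, z up, the work surface at z = 0. Lengths are in m, angles in rad, forces in N, time in s.
With the tool pointing down it reaches from about 0.375 to 0.975 m from the base axis. Payload 3.8 kg.
Tool frame: the origin (TCP) lies on the centre line of the jaws, within the pads' length; the fingertips stand 14 mm ahead of it and the grasp point (between the pads) lies 5 mm behind it; z points along the fingers, y is the direction in which the jaws open and shut (so a half turn about z gives the same grasp; the last joint's range is limited). The gripper opens to 85 mm and grips with 20 to 120 N. Pads are 22 mm wide; open, the fingers measure 114 mm over their backs; the gripper's body (76 mm by 85 mm) begins 54 mm behind the grasp point. The pads swing forward as they close: fully open they stand 13 mm farther back than shut.
Start: joints at [1.117, 0.264, 1.604, -0, 1.274, -0.037], TCP at [0.273, 0.617, 0.205] pointing down, gripper open.
Joint ranges: [-2.63, 2.63], [-0.94, 2.18], [0.31, 2.57], [-1.31, 4.45], [0, 2.66], [-2.55, 2.55]. Speed limits (rad/s): [2.57, 2.57, 3.14, 3.14, 3.14, 3.14].

## Interface

Orientations are given as a unit quaternion [x, y, z, w].
In Python, from workcell import telemetry, vision, order gives the robot as it stands.
- The arm moves only by the tool apply_moves, never from a script. Its argument "steps" is a list of rows, each an object of numbers: "dx", "dy", "dz": the shift along the tool's x, y, z in cm; "spin": the turn about the tool's z in rad. A call has 1 to 5 rows; each row is the pose to reach, as a shift and turn from the pose measured when the call began, along the tool's axes at that moment; what a row does not reach only later rows make up. A row lasts 1/12 s, in which the tool goes at most 41.7 mm and 7.16 degrees, less where a joint would pass 70% of its speed; a pose out of reach is approached as far as the arm can. A call with a gripper value outside its range is refused whole. "claw" is the opening, from 0 (shut) to 1 (fully open), set as the call begins (left out, the last holds). The fingers move at their own pace and stop on an object; "squeeze" is the grip in N (left out, the last holds). Time passes only in rows, so rows that repeat a pose let the fingers close. It gives the time, the measured TCP pose, the force and the opening at its end, in the units of the state.
- telemetry.read_state(): the state, without advancing time (a new reading comes with each control period).
- vision.capture(name): name is "side" or "top"; returns the picture (400x640x3 uint8, blue, green, red); there is no depth.
- vision.get_calibration(name): a dict with "intrinsics" (3x3 intrinsics, pixels), "R" (3x3) and "t" (3): a world point X has camera coordinates R X + t. Camera axes: x right, y down, z forward; pixel columns grow to the right and rows downward; lengths in m; the calibration is good to about 2 mm. A picture is of the moment at which its call begins. get_calibration takes no time and is no camera call.
- order.job_done(): hands the job in, once; it reports no verdict.
The state is a dict: "clock": time; "joint_positions": joint angles; "qvel": joint speeds; "tau": joint torques, N m; "tcp_pos": TCP position; "tcp_rot": TCP orientation; "ft_force": force on the tool from outside, world axes, zero at the start; "wrist_torque": the same for the moment, N m; "opening": opening from 0.0 (shut) to 1.0 (fully open).
Only numpy, scipy, OpenCV 4.12 (cv2) and the standard library are available. Lean on these libraries where they do the work, as an engineer would, in place of code of your own. Each camera call takes 0.05 s, during which the arm holds its last target.

## Working session

There is one attempt and no reset: what is moved stays moved. The work goes in short steps, Python scripts to look and compute and a tool call to move; the robot and the scene stay as the last step left them, time stands still between calls to the robot, and variables do not carry over. Pictures are saved under pics/ and viewed, and the job is handed in when it is done.

Besides the shell and the picture viewer there is one more tool, called after ">>>" as name(argument=value, ...), one argument or row to a line, values as JSON. apply_moves: Moves the arm, as the interface text tells. Its arguments: {"type":"object","properties":{"steps":{"type":"array"},"claw":{"type":"number"},"squeeze":{"type":"number"}},"required":["steps"]}

```bash
mkdir -p pics; cat > h.py <<'E'
import numpy as np, cv2, json
from workcell import telemetry, vision, order
from scipy.spatial.transform import Rotation as Rn
def cal(n):
    c=vision.get_calibration(n); return np.array(c["intrinsics"]),np.array(c["R"]),np.array(c["t"])
def proj(n,P):
    K,R,t=cal(n); p=(np.atleast_2d(P)@R.T+t)@K.T; return p[:,:2]/p[:,2:]
def unproj(n,uv,z):
    K,R,t=cal(n); uv=np.atleast_2d(uv); d=np.c_[uv,np.ones(len(uv))]@np.linalg.inv(K).T@R; o=-R.T@t
    return o+d*((z-o[2])/d[:,2])[:,None]
E
python3 - <<'E'
from h import *
print(telemetry.read_state())
for n in("side","top"):
    cv2.imwrite(f"pics/{n}0.png",vision.capture(n)); K,R,t=cal(n); print(n,K.round(1).tolist(),"cam at",(-R.T@t).round(3),"fwd",R[2].round(3))
E
```

```text
{'clock': 0.0, 'joint_positions': array([ 1.11706834e+00,  2.64761208e-01,  1.60537543e+00,  6.37158580e-06,
        1.27371458e+00, -3.69195463e-02]), 'qvel': array([ 9.84235674e-04,  1.27199638e-03, -1.88175603e-03, -6.71898939e-05,
       -8.69813476e-04, -8.02957865e-04]), 'tau': array([-2.49110108e-04, -5.15096569e+01, -3.67316866e+01,  1.96504157e-04,
        1.28473778e-02, -2.75027425e-06]), 'tcp_pos': array([0.27293279, 0.61649009, 0.20415591]), 'tcp_rot': array([ 2.06899695e-01,  9.78361508e-01, -1.09472872e-03, -2.77222792e-04]), 'ft_force': array([-0.56200538, -0.46127505, -0.48032943]), 'wrist_torque': array([ 0.01922609, -0.0509644 , -0.00047431]), 'opening': 1.0019437289412874}
side [[508.7, 0.0, 313.8], [0.0, 508.7, 193.9], [0.0, 0.0, 1.0]] cam at [ 0.186 -1.215  0.607] fwd [ 0.267  0.884 -0.383]
top [[422.1, 0.0, 321.4], [0.0, 422.1, 195.7], [0.0, 0.0, 1.0]] cam at [0.353 0.026 1.229] fwd [ 0.168  0.01  -0.986]
```

View pics/top0.png

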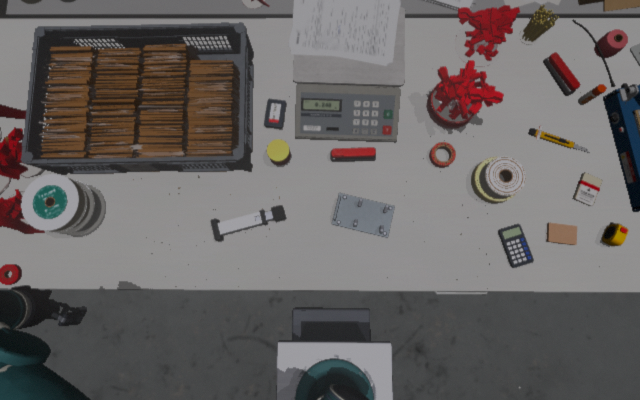

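View pics/side0.png

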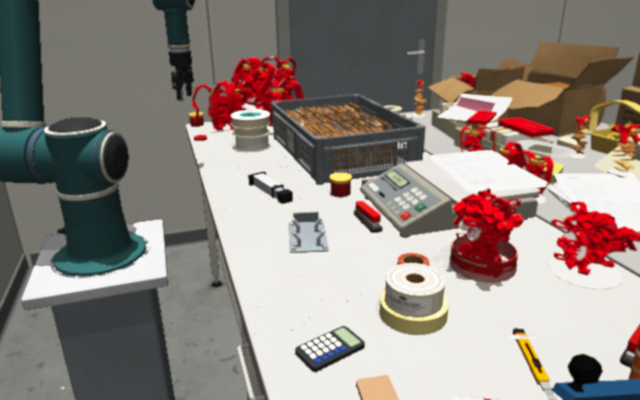

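The top view shows the leg at about (248,222), foot at (278,213) and butt at (216,230). The cradle is at (363,215). Next I'll zoom in.

```bash
python3 - <<'E'
from h import *
a=cv2.imread("pics/top0.png")
c1=cv2.resize(a[195:250,200:300],None,fx=8,fy=8,interpolation=cv2.INTER_CUBIC)
cv2.imwrite("pics/t_leg.png",c1)
cv2.imwrite("pics/t_cr.png",cv2.resize(a[185:245,320:405],None,fx=8,fy=8,interpolation=cv2.INTER_CUBIC))
b=cv2.imread("pics/side0.png")
cv2.imwrite("pics/s_both.png",cv2.resize(b[165:260,240:340],None,fx=6,fy=6,interpolation=cv2.INTER_CUBIC))
E
```

```text
(no output)
```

View pics/t_leg.png

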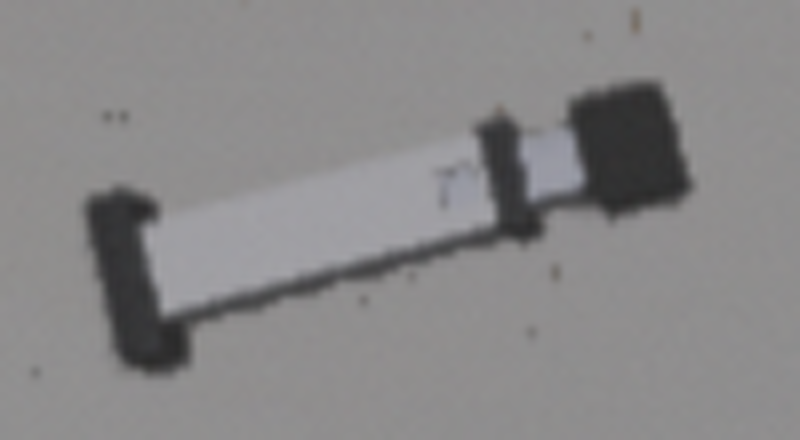

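View pics/t_cr.png

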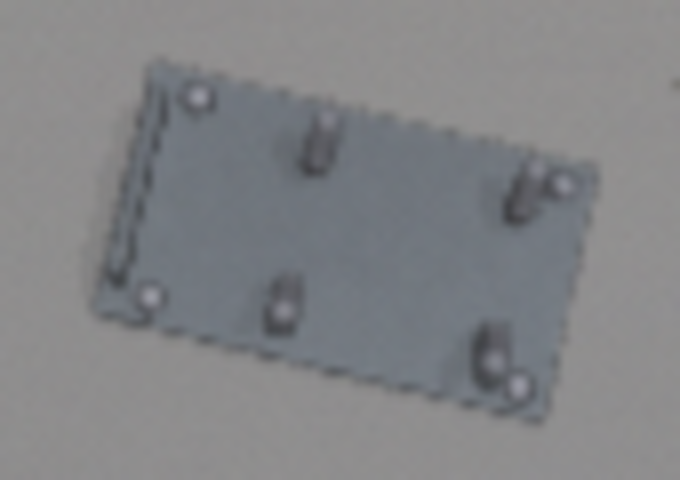

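View pics/s_both.png

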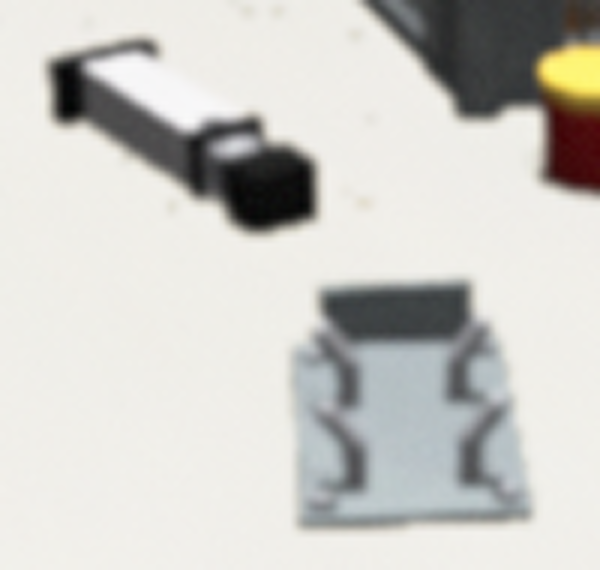

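The leg lies flat with the hole mark up, next to the collar. The cradle's end plate is on the left and its uprights stand clear. Next I'll fit poses to the outline points and check them by overlay.

```bash
cat > fit.py <<'E'
from h import *
from scipy.optimize import least_squares
def tf(p,L):
    L=np.atleast_2d(L).astype(float)/1000; c,s=np.cos(p[2]),np.sin(p[2]); return np.c_[p[0]+c*L[:,0]-s*L[:,1],p[1]+s*L[:,0]+c*L[:,1],L[:,2]]
def box(x0,x1,y,z0,z1): return [(x,s*y,z) for x in(x0,x1) for s in(-1,1) for z in(z0,z1)]
def legboxes(q=0): return [box(-76,-58,31,0,36),box(-58,66,17,0,34),box(66,78,20,0,37),box(78,89+q,12,5,29),box(89+q,123+q,20,0,34)]
crpl=[box(-104,64,48,0,6),box(-104,-96,35,6,36)]
def draw(img,n,p,boxes,off,f,dz=0,col=(0,255,0)):
    for b in boxes:
        P=tf(p,b);P[:,2]+=dz; uv=(proj(n,P)-off+.5)*f-.5
        for i in range(8):
            for j in range(i):
                if bin(i^j).count('1')==1: cv2.line(img,tuple(int(v*16) for v in uv[i]),tuple(int(v*16) for v in uv[j]),col,1,cv2.LINE_AA,4)
def crop(img,x0,x1,y0,y1,f): return cv2.resize(img[y0:y1,x0:x1],None,fx=f,fy=f,interpolation=cv2.INTER_CUBIC)
E
python3 - <<'E'
from fit import *
pc=np.array([(150,62),(597,160),(547,422),(95,315)])/8-.44+[320,185]
Lc=[(-104,48,6),(64,48,6),(64,-48,6),(-104,-48,6)]
rc=least_squares(lambda p:(proj("top",tf(p,Lc))-pc).ravel(),[.4,-.05,-1.7])
print("cr",rc.x,rc.fun.round(2))
pl=np.array([(88,200),(125,362),(143,220),(163,322),(478,125)])/8-.44+[200,195]
Ll=[(-76,31,36),(-76,-31,36),(-58,17,34),(-58,-17,34),(66,20,37)]
rl=least_squares(lambda p:(proj("top",tf(p,Ll))-pl).ravel(),[.4,.3,-1.3])
print("leg",rl.x,rl.fun.round(2))
a=cv2.imread("pics/top0.png"); b=cv2.imread("pics/side0.png")
np.save("p.npy",[rc.x,rl.x])
i1=crop(a,200,410,185,250,3.8); 
for im,n,o,f in((i1,"top",[200,185],3.8),):
    draw(im,n,rl.x,legboxes(),o,f); draw(im,n,rc.x,crpl,o,f)
i2=crop(b,240,340,165,260,6)
draw(i2,"side",rl.x,legboxes(),[240,165],6); draw(i2,"side",rc.x,crpl,[240,165],6)
cv2.imwrite("pics/o1.png",i1);cv2.imwrite("pics/o2.png",i2)
E
```

```text
cr [ 0.50217059 -0.10181085 -1.78952107] [ 0.01  0.02  0.24  0.28  0.01 -0.4  -0.26  0.1 ]
leg [ 0.47669489  0.2735661  -1.3042813 ] [-0.35 -0.25 -0.27  0.61  0.18  0.43  0.28 -0.78  0.16 -0.01]
```

View pics/o1.png

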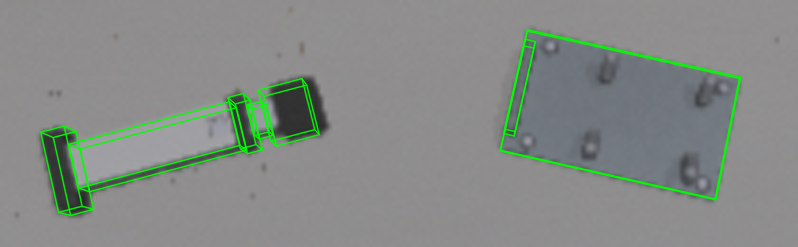

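View pics/o2.png

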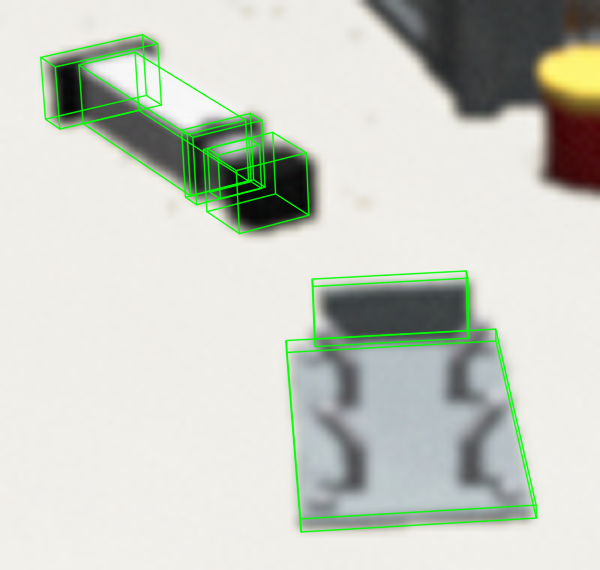

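```bash
cat >> h.py <<'E'
def goto(x,y,z,ang):
    "ang: world heading of tool x axis; prefers nearest mod pi"
    s=telemetry.read_state(); R=Rn.from_quat(s["tcp_rot"]).as_matrix(); p=s["tcp_pos"]
    d=R.T@(np.array([x,y,z])-p)*100
    a=np.arctan2(R[1,0],R[0,0]); da=(ang-a+np.pi/2)%np.pi-np.pi/2
    print("t%.2f"%s["clock"],"at",p.round(4),"ang %.3f"%a,"tilt",R[:,2].round(3),"open %.3f"%s["opening"],"F",s["ft_force"].round(1),"j",s["joint_positions"].round(2),"\n -> d_cm",d.round(2),"spin %.3f"%-da)
E
python3 -c "
from h import *
goto(.4767,.2736,.15,-1.3043)"
```

```text
t0.10 at [0.2729 0.6166 0.2043] ang 2.725 tilt [-0.001 -0.002 -1.   ] open 1.001 F [-0.2  0.9  0.4] j [ 1.12  0.26  1.61  0.    1.27 -0.04] 
 -> d_cm [-32.52 -23.1    5.47] spin 0.887
```

>>> apply_moves(
  steps=[
    {"dx": -3,"dy": -2,"dz": 0.5,"spin": 0.12},
    {"dx": -6,"dy": -4.3,"dz": 1,"spin": 0.24},
    {"dx": -9,"dy": -6.4,"dz": 1.5,"spin": 0.36},
    {"dx": -12,"dy": -8.5,"dz": 2,"spin": 0.48},
    {"dx": -15,"dy": -10.7,"dz": 2.5,"spin": 0.6},
  ],
  claw=1,
)

```text
clock: 0.52
tcp_pos: [0.367, 0.4563, 0.1786]
tcp_rot: [0.489, 0.872, -0.001, 0.0]
ft_force: [-0.6, 0.4, 0.6]
opening: 0.994
```

```bash
python3 -c "
from h import *
goto(.4767,.2736,.12,-1.3043)"
```

```text
t0.52 at [0.367  0.4563 0.1786] ang 2.120 tilt [-0.001 -0.003 -1.   ] open 0.994 F [-0.6  0.4  0.6] j [ 0.85  0.12  1.83 -0.    1.2   0.3 ] 
 -> d_cm [-21.3   -0.15   5.89] spin 0.282
```

>>> apply_moves(
  steps=[
    {"dx": -4,"dy": 0,"dz": 1,"spin": 0.07},
    {"dx": -8,"dy": 0,"dz": 2,"spin": 0.14},
    {"dx": -12,"dy": 0,"dz": 3,"spin": 0.21},
    {"dx": -16,"dy": -0.1,"dz": 4.5,"spin": 0.28},
    {"dx": -20,"dy": -0.1,"dz": 5.5,"spin": 0.28},
  ],
)

```text
clock: 0.93
tcp_pos: [0.4696, 0.2837, 0.1228]
tcp_rot: [0.607, 0.795, -0.002, -0.0]
ft_force: [0.9, -0.2, 0.4]
opening: 0.999
```

```bash
python3 -c "
from fit import *
goto(.4767,.2736,.02,-1.3043)
p=np.load('p.npy')
a=vision.capture('top');b=vision.capture('side')
i1=crop(a,190,310,175,265,6);draw(i1,'top',p[1],legboxes(8),[190,175],6)
i2=crop(b,220,330,130,230,6);draw(i2,'side',p[1],legboxes(8),[220,130],6)
cv2.imwrite('pics/h1.png',i1);cv2.imwrite('pics/h2.png',i2)"
```

```text
t0.93 at [0.4696 0.2837 0.1228] ang 1.837 tilt [-0.003 -0.003 -1.   ] open 0.999 F [ 0.9 -0.2  0.4] j [ 0.5   0.1   1.96 -0.    1.09  0.23] 
 -> d_cm [-1.14  0.45 10.28] spin -0.000
```

View pics/h1.png

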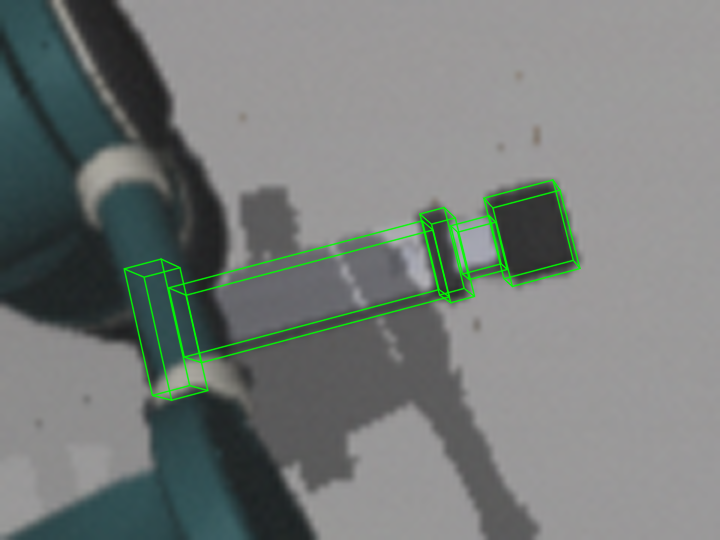

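View pics/h2.png

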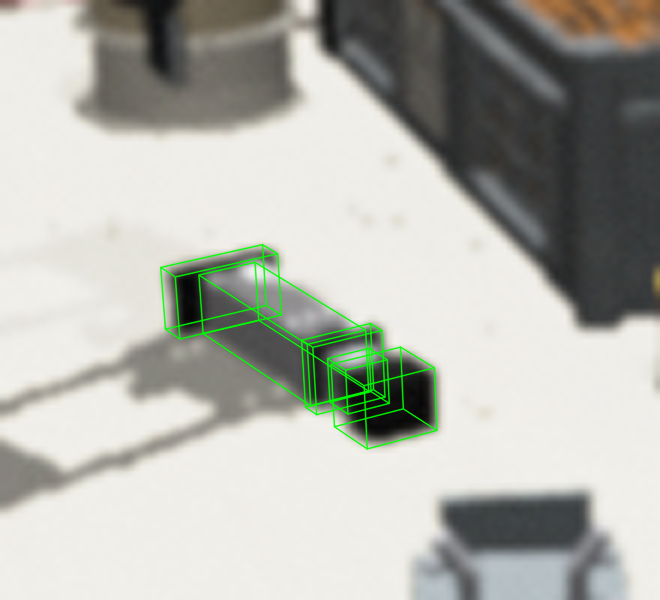

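The overlay with 8 mm draw-out matches in the top view, with about 1 px of shift in the side view. I'll check where the TCP projects there.

```bash
python3 -c "
from h import *
p=telemetry.read_state()['tcp_pos'];print(proj('side',p),proj('top',p))
b=vision.capture('side');cv2.imwrite('pics/s3.png',b)"
```

```text
[[261.61143027 152.7750639 ]] [[229.50585804 221.87394078]]
```

View pics/s3.png

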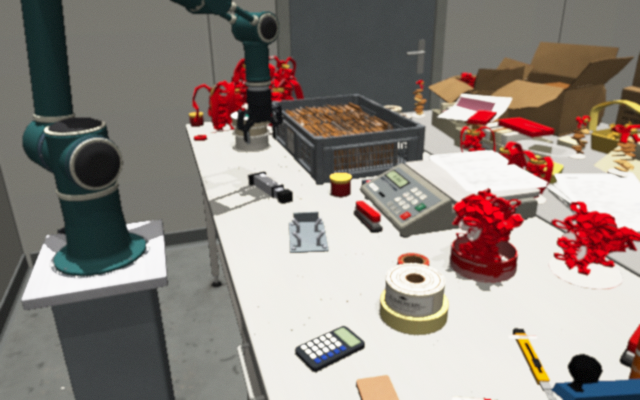

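```bash
python3 -c "
from h import *
b=cv2.imread('pics/s3.png');cv2.imwrite('pics/s3z.png',cv2.resize(b[80:210,220:320],None,fx=4.5,fy=4.5,interpolation=cv2.INTER_CUBIC))"
```

```text
(no output)
```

View pics/s3z.png

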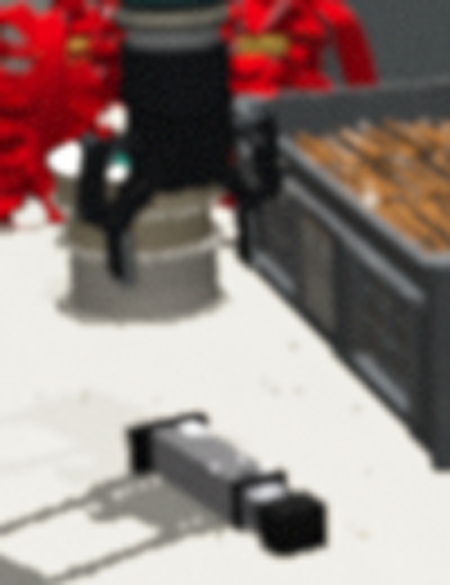

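The gripper appears higher in the side view than the TCP predicts. I'll check that before going lower.

```bash
python3 -c "
from h import *
a=vision.capture('top');cv2.imwrite('pics/t4z.png',cv2.resize(a[100:280,140:300],None,fx=4,fy=4,interpolation=cv2.INTER_CUBIC))
s=telemetry.read_state();print(s['clock'],s['tcp_pos'],s['qvel'].round(3),s['opening'])
p=s['tcp_pos']
for dz in(0,.05,.1,.2): print(dz,proj('top',p+[0,0,dz]),proj('side',p+[0,0,dz]))
"
```

```text
1.1333 [0.46979792 0.28453823 0.12335473] [ 0.047 -0.008 -0.02   0.006  0.     0.003] 0.9973155246999351
0 [[227.6374205 222.0337763]] [[261.07218868 151.78950186]]
0.05 [[223.09928466 219.91597472]] [[260.09361309 136.29322717]]
0.1 [[218.11999443 217.59230061]] [[259.09081409 120.41336157]]
0.2 [[206.55293528 212.1943273 ]] [[257.00885681  87.44443965]]
```

View pics/t4z.png

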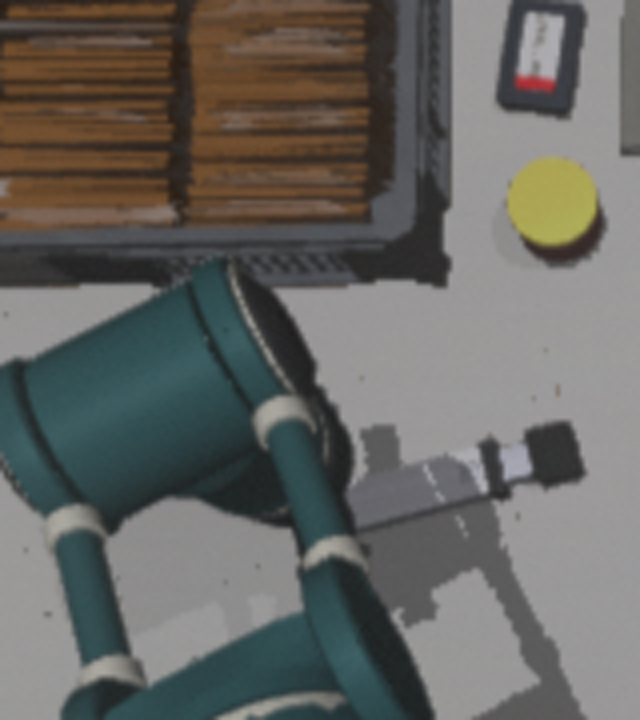

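```bash
python3 -c "
from h import *
for i in range(4):
    s=telemetry.read_state();print(s['clock'],s['tcp_pos'].round(4),s['qvel'].round(3))
    print(vision.get_calibration('side')['t'],vision.get_calibration('top')['t'])
    if i%2: vision.capture('side')
"
```

```text
1.1333 [0.4698 0.2845 0.1234] [ 0.047 -0.008 -0.02   0.006  0.     0.003]
[-0.52582207  0.1472361   1.25713021] [0.03563985 0.55446719 1.15218447]
1.1333 [0.4698 0.2845 0.1234] [ 0.047 -0.008 -0.02   0.006  0.     0.003]
[-0.52582207  0.1472361   1.25713021] [0.03563985 0.55446719 1.15218447]
1.1833 [0.4697 0.2858 0.124 ] [ 0.033 -0.008 -0.012 -0.001 -0.002 -0.001]
[-0.52582207  0.1472361   1.25713021] [0.03563985 0.55446719 1.15218447]
1.1833 [0.4697 0.2858 0.124 ] [ 0.033 -0.008 -0.012 -0.001 -0.002 -0.001]
[-0.52582207  0.1472361   1.25713021] [0.03563985 0.55446719 1.15218447]
```

>>> apply_moves(
  steps=[
    {"dx": -0.7,"dy": 0.3,"dz": 1.5},
    {"dx": -1.3,"dy": 0.4,"dz": 3},
    {"dx": -1.3,"dy": 0.4,"dz": 4.5},
    {"dx": -1.3,"dy": 0.4,"dz": 4.5},
    {"dx": -1.3,"dy": 0.4,"dz": 4.5},
  ],
)

```text
$.steps[0]: bad value
```

```bash
python3 -c "
from fit import *
goto(.4767,.2736,.02,-1.3043)
p=telemetry.read_state()['tcp_pos'];print(proj('side',p))
b=vision.capture('side')
i2=crop(b,210,330,100,220,5)
for d in(0,.02,.04): 
  u=(proj('side',p+[0,0,d])[0]-[210,100])*5;cv2.circle(i2,tuple(u.astype(int)),3,(0,255,0),1)
cv2.imwrite('pics/h3.png',i2)"
```

```text
t1.23 at [0.4697 0.2866 0.1244] ang 1.840 tilt [-0.001 -0.002 -1.   ] open 1.001 F [ 0.2  0.4 -0.2] j [ 0.5   0.1   1.96 -0.    1.09  0.23] 
 -> d_cm [-1.42  0.35 10.44] spin 0.003
[[260.87201331 151.30089532]]
```

View pics/h3.png

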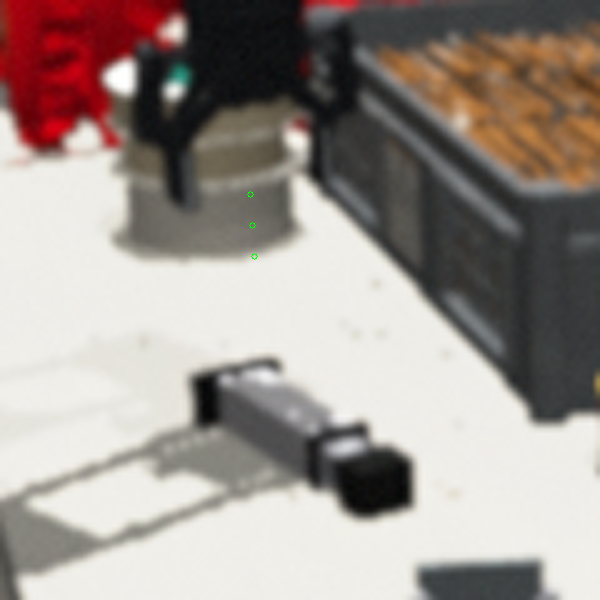

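```bash
python3 -c "
from fit import *
P=[.2729,.6165,.2042]
a=cv2.imread('pics/top0.png');b=cv2.imread('pics/side0.png')
ia=crop(a,0,120,260,360,5);ib=crop(b,130,230,30,130,5)
for im,n,o in((ia,'top',[0,260]),(ib,'side',[130,30])):
  for d in(0,.02,.04): 
    u=(proj(n,np.array(P)+[0,0,d])[0]-o)*5;print(n,u);cv2.circle(im,tuple(u.astype(int)),3,(0,255,0),1)
cv2.imwrite('pics/h4.png',cv2.resize(np.hstack([ia,ib]),None,fx=.72,fy=.72))"
```

```text
top [384.74648514 201.16504457]
top [359.83216012 204.42323117]
top [333.89862889 207.8147051 ]
side [278.08336603 395.31877415]
side [274.75185749 367.24699968]
side [271.39167554 338.93361887]
```

View pics/h4.png

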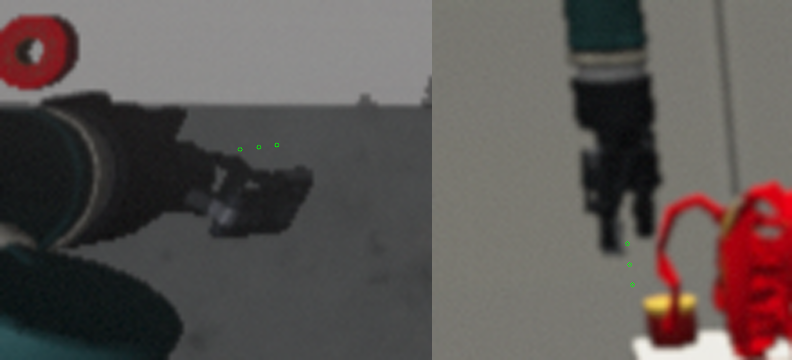

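```bash
cat >> h.py <<'E'
def tri(ut,us):
    Ps=[K@np.c_[R,t] for K,R,t in (cal("top"),cal("side"))]
    X=cv2.triangulatePoints(Ps[0],Ps[1],np.array(ut,float).reshape(2,1),np.array(us,float).reshape(2,1))
    X=(X[:3]/X[3]).ravel(); print(X.round(4), proj("top",X).round(1),proj("side",X).round(1)); return X
E
python3 -c "
from fit import *
tri((75,307.2),(184.2,98.6))
a=cv2.imread('pics/top0.png');b=cv2.imread('pics/side0.png')
ia=crop(a,20,100,280,340,10);ib=crop(b,155,205,60,110,10)
cv2.imwrite('pics/h5.png',ia);cv2.imwrite('pics/h6.png',ib)
# base check
print(proj('top',[[0,0,0],[0,0,.15]]),proj('side',[[0,0,0],[0,0,.15]]))
"
```

```text
[0.267  0.5954 0.2461] [[ 75.2 304.4]] [[182.9  98.6]]
[[334.48543937 398.81526386]
 [335.80197114 418.11452992]] [[101.01260411 253.4585349 ]
 [ 89.50456429 197.5792518 ]]
```

View pics/h5.png

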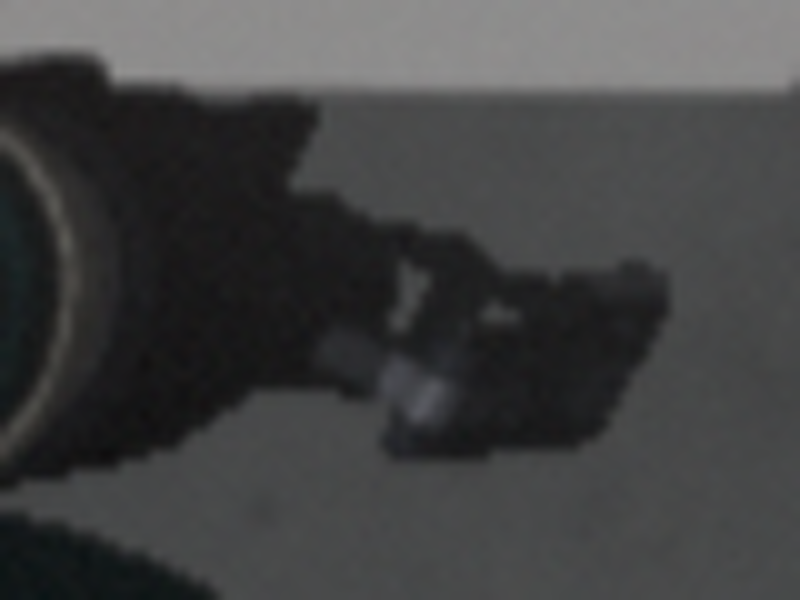

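View pics/h6.png

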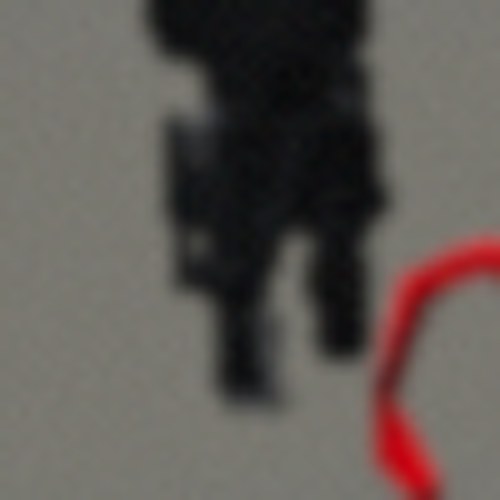

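>>> apply_moves(
  steps=[
    {"dx": -0.7,"dy": 0.3,"dz": 1.5,"spin": 0},
    {"dx": -1.4,"dy": 0.35,"dz": 3,"spin": 0},
    {"dx": -1.4,"dy": 0.35,"dz": 4.5,"spin": 0},
    {"dx": -1.4,"dy": 0.35,"dz": 4.5,"spin": 0},
    {"dx": -1.4,"dy": 0.35,"dz": 4.5,"spin": 0},
  ],
)

```text
clock: 1.7
tcp_pos: [0.4754, 0.2754, 0.0792]
tcp_rot: [0.605, 0.796, -0.002, -0.0]
ft_force: [0.5, -0.4, 0.7]
opening: 0.996
```

```bash
python3 -c "
from fit import *
goto(.4767,.2736,.02,-1.3043)
p=telemetry.read_state()['tcp_pos'];print(proj('side',p))
b=vision.capture('side')
i2=crop(b,210,330,100,220,5)
for d in(0,.02,.04): 
  u=(proj('side',p+[0,0,d])[0]-[210,100])*5;cv2.circle(i2,tuple(u.astype(int)),3,(0,255,0),1)
cv2.imwrite('pics/h7.png',i2)"
```

```text
t1.70 at [0.4754 0.2754 0.0792] ang 1.843 tilt [-0.003 -0.002 -1.   ] open 0.996 F [ 0.5 -0.4  0.7] j [ 0.48  0.14  1.99 -0.    1.01  0.21] 
 -> d_cm [-0.2   0.1   5.92] spin 0.006
[[264.27376914 165.87450494]]
```

View pics/h7.png

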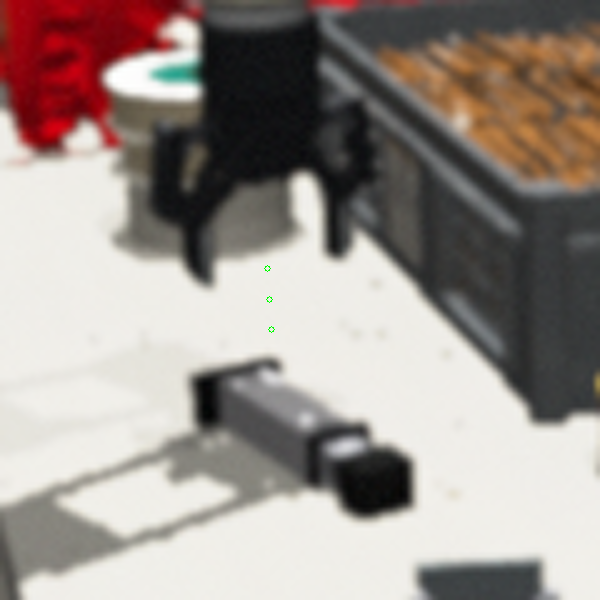

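>>> apply_moves(
  steps=[
    {"dx": -0.2,"dy": 0.1,"dz": 1.4,"spin": 0},
    {"dx": -0.2,"dy": 0.1,"dz": 2.8,"spin": 0},
    {"dx": -0.2,"dy": 0.1,"dz": 4.2,"spin": 0},
    {"dx": -0.2,"dy": 0.1,"dz": 5.5,"spin": 0},
    {"dx": -0.2,"dy": 0.1,"dz": 5.5,"spin": 0},
  ],
)

```text
clock: 2.17
tcp_pos: [0.4766, 0.2741, 0.0241]
tcp_rot: [0.604, 0.797, -0.002, -0.0]
ft_force: [-1.6, -0.7, -0.0]
opening: 1.002
```

```bash
python3 -c "
from fit import *
goto(.4767,.2736,.02,-1.3043)
p=telemetry.read_state()['tcp_pos'];print(proj('side',p))
b=vision.capture('side');a=vision.capture('top')
i2=crop(b,230,310,130,210,7)
for d in(0,.02,.04): 
  u=(proj('side',p+[0,0,d])[0]-[230,130])*7;cv2.circle(i2,tuple(u.astype(int)),3,(0,255,0),1)
cv2.imwrite('pics/h8.png',i2);cv2.imwrite('pics/h9.png',crop(a,180,310,160,280,5))"
```

```text
t2.17 at [0.4766 0.2741 0.0241] ang 1.844 tilt [-0.003 -0.002 -1.   ] open 1.002 F [-1.6 -0.7 -0. ] j [ 0.48  0.21  2.03 -0.    0.9   0.2 ] 
 -> d_cm [-0.05 -0.    0.41] spin 0.006
[[265.73539062 182.31307763]]
```

View pics/h8.png

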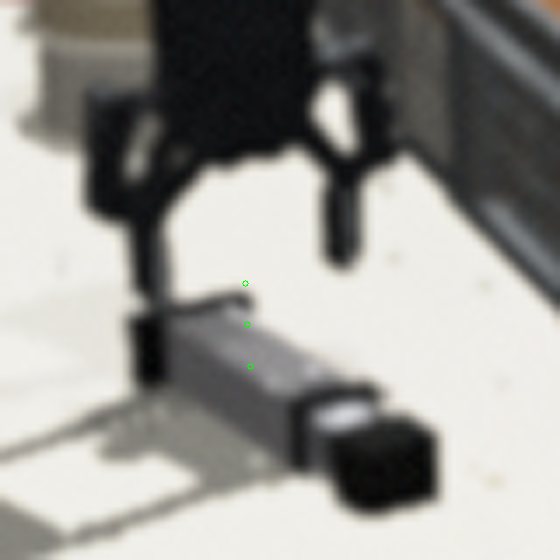

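View pics/h9.png

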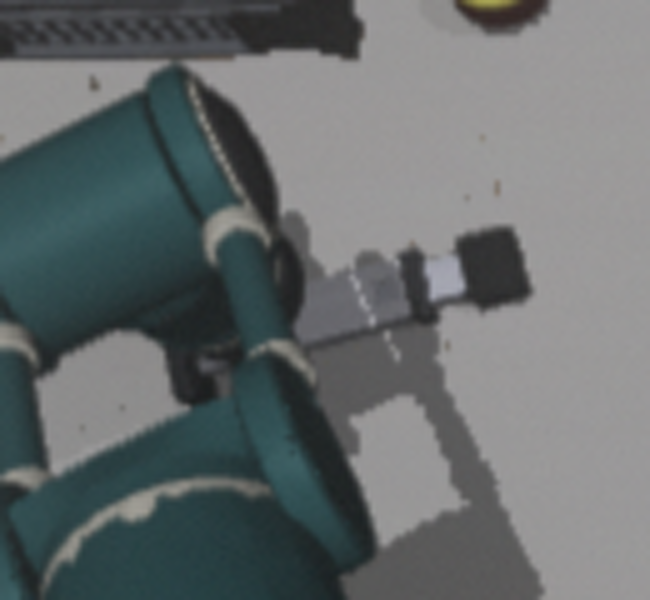

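```bash
python3 -c "
from h import *
tri((218,237),(244.5,152))
s=telemetry.read_state();p=s['tcp_pos'];R=Rn.from_quat(s['tcp_rot']).as_matrix();print(p,R[:,1])
for k in(.0,.03,.06,.09,.12): print(k,proj('top',p-R[:,1]*.055+[0,0,k]),proj('side',p-R[:,1]*.055+[0,0,k]))
a=vision.capture('top');cv2.imwrite('pics/t10.png',a);b=vision.capture('side');cv2.imwrite('pics/s10.png',b)
cv2.imwrite('pics/t10z.png',cv2.resize(a[200:260,190:270],None,fx=9,fy=9,interpolation=cv2.INTER_CUBIC))
"
```

```text
[0.4254 0.3094 0.1207] [[217.7 238.9]] [[245.6 151.9]]
[0.47814204 0.27471089 0.02608493] [ 9.63019815e-01  2.69430444e-01 -2.69417340e-04]
0.0 [[243.41697054 241.3510107 ]] [[250.54926534 185.33529315]]
0.03 [[241.34322169 240.68509363]] [[249.88966035 176.34803907]]
0.06 [[239.16203188 239.98467538]] [[249.22037692 167.22891416]]
0.09 [[236.86482928 239.24700339]] [[248.54120045 157.97499452]]
0.12 [[234.44210531 238.4690243 ]] [[247.85190995 148.58326921]]
```

View pics/t10z.png

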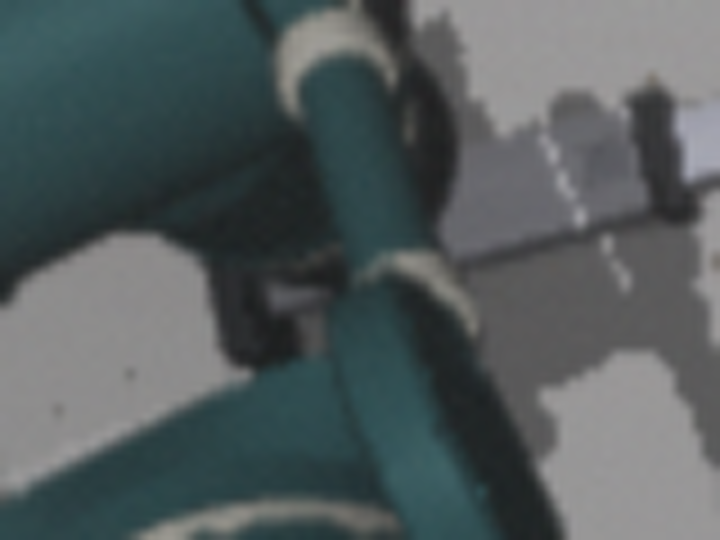

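View pics/t10.png

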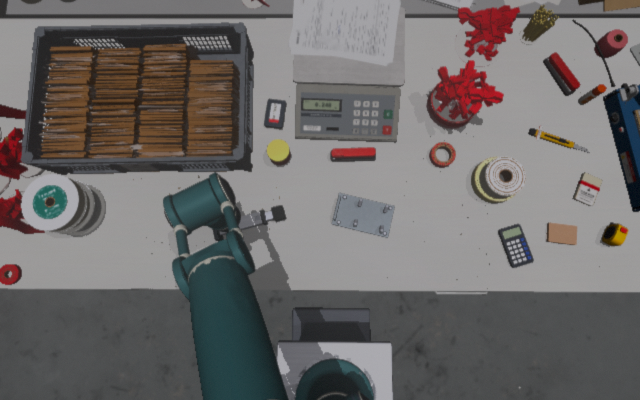

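View pics/s10.png

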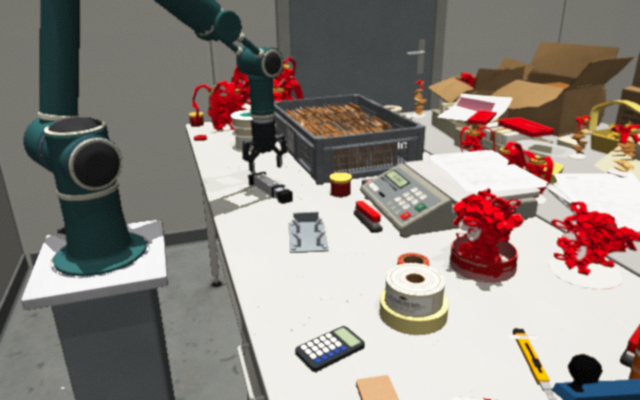

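>>> apply_moves(
  steps=[
    {"dx": 0.1,"dy": 0.1,"dz": 0.6,"spin": 0},
    {"dx": 0.1,"dy": 0,"dz": 1.2,"spin": 0},
    {"dx": 0.1,"dy": 0,"dz": 1.2,"spin": 0},
  ],
  claw=0.65,
)

```text
clock: 2.62
tcp_pos: [0.4783, 0.2757, 0.0142]
tcp_rot: [0.604, 0.797, 0.0, 0.001]
ft_force: [-0.0, 0.2, 0.5]
opening: 0.652
```

```bash
python3 -c "
from fit import *
goto(.4767,.2736,.02,-1.3043)
s=telemetry.read_state();p=s['tcp_pos'];R=Rn.from_quat(s['tcp_rot']).as_matrix();
b=vision.capture('side')
i2=crop(b,230,310,130,210,7)
for d in(0,.02,.04): 
 for e in(-.03,0,.03):
  u=(proj('side',p+[0,0,d]+e*R[:,1])[0]-[230,130])*7;cv2.circle(i2,tuple(u.astype(int)),3,(0,255,0),1)
cv2.imwrite('pics/h11.png',i2)"
```

```text
t2.62 at [0.4783 0.2757 0.0142] ang 1.843 tilt [ 0.001 -0.001 -1.   ] open 0.652 F [-0.   0.2  0.5] j [ 0.48  0.23  2.03 -0.    0.88  0.21] 
 -> d_cm [-0.16 -0.21 -0.58] spin 0.006
```

View pics/h11.png

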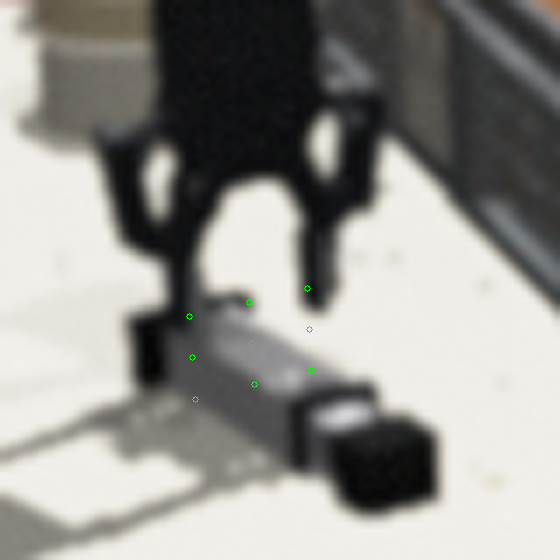

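>>> apply_moves(
  steps=[
    {"dx": 0,"dy": -0.1,"dz": 0.2,"spin": 0},
    {"dx": 0,"dy": -0.2,"dz": 0.4,"spin": 0},
    {"dx": 0,"dy": -0.2,"dz": 0.5,"spin": 0},
  ],
)

```text
clock: 2.92
tcp_pos: [0.4756, 0.2748, 0.0088]
tcp_rot: [0.605, 0.797, -0.001, 0.0]
ft_force: [0.6, -0.2, 0.2]
opening: 0.649
```

```bash
python3 -c "
from fit import *
goto(.4767,.2736,.02,-1.3043)
"
```

```text
t2.92 at [0.4756 0.2748 0.0088] ang 1.843 tilt [-0.    -0.001 -1.   ] open 0.649 F [ 0.6 -0.2  0.2] j [ 0.48  0.23  2.04 -0.    0.87  0.21] 
 -> d_cm [-0.14  0.07 -1.12] spin 0.006
```

>>> apply_moves(
  steps=[
    {"dx": 0,"dy": 0,"dz": 0.2,"spin": 0},
    {"dx": 0,"dy": 0,"dz": 0.4,"spin": 0},
    {"dx": 0,"dy": 0,"dz": 0.6,"spin": 0},
    {"dx": 0,"dy": 0,"dz": 0.6,"spin": 0},
  ],
)

```text
clock: 3.25
tcp_pos: [0.4753, 0.2745, 0.0023]
tcp_rot: [0.604, 0.797, -0.001, 0.0]
ft_force: [-0.6, -0.2, -0.2]
opening: 0.647
```

```bash
python3 -c "
from fit import *
goto(.4767,.2736,.02,-1.3043)
s=telemetry.read_state();p=s['tcp_pos'];R=Rn.from_quat(s['tcp_rot']).as_matrix();
b=vision.capture('side')
i2=crop(b,230,310,130,210,7)
cv2.imwrite('pics/h12.png',i2)"
```

```text
t3.25 at [0.4753 0.2745 0.0023] ang 1.843 tilt [-0.001 -0.002 -1.   ] open 0.647 F [-0.6 -0.2 -0.2] j [ 0.48  0.24  2.05 -0.    0.86  0.21] 
 -> d_cm [-0.13  0.11 -1.77] spin 0.006
```

View pics/h12.png

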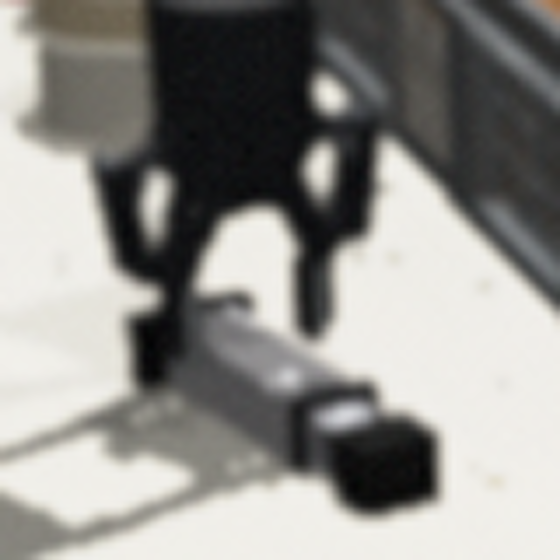

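>>> apply_moves(
  steps=[
    {"dx": 0,"dy": 0,"dz": 0,"spin": 0},
    {"dx": 0,"dy": 0,"dz": 0.3,"spin": 0},
    {"dx": 0,"dy": 0,"dz": 0.8,"spin": 0},
    {"dx": 0,"dy": 0,"dz": 1.3,"spin": 0},
    {"dx": 0,"dy": 0,"dz": 1.6,"spin": 0},
  ],
  claw=1,
)

```text
clock: 3.72
tcp_pos: [0.4749, 0.2743, -0.0145]
tcp_rot: [0.605, 0.797, -0.001, -0.0]
ft_force: [0.4, 0.0, 0.1]
opening: 1.001
```

```bash
python3 -c "
from fit import *
goto(.4767,.2736,.02,-1.3043)
b=vision.capture('side')
i2=crop(b,230,310,130,210,7)
cv2.imwrite('pics/h13.png',i2)"
```

```text
t3.72 at [ 0.4749  0.2743 -0.0145] ang 1.843 tilt [-0.002 -0.002 -1.   ] open 1.001 F [0.4 0.  0.1] j [ 0.48  0.27  2.05 -0.    0.82  0.21] 
 -> d_cm [-0.12  0.15 -3.45] spin 0.006
```

View pics/h13.png

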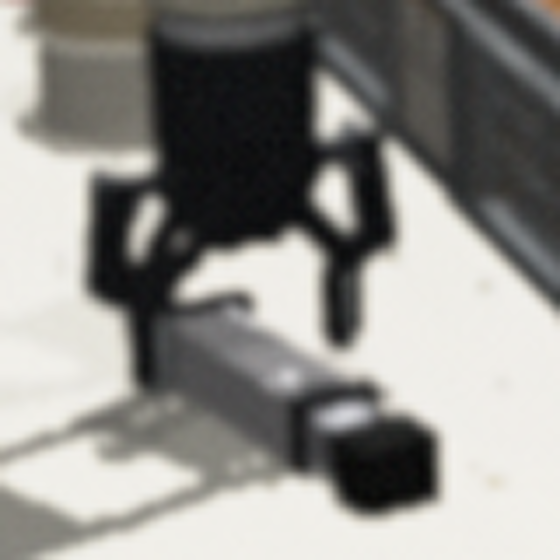

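```bash
python3 -c "
from fit import *
s=telemetry.read_state();p=s['tcp_pos'];R=Rn.from_quat(s['tcp_rot']).as_matrix();
uv=np.array([[145,385],[342,345]])/7-.43+[230,130]
print(p)
for dy in(-.02,0,.02,.04,.06):
  f=lambda v:(proj('side',[p+[v[0],dy,v[1]]+e*R[:,1]*v[2] for e in(-1,1)])-uv).ravel()
  r=least_squares(f,[0,.03,.05]);print(dy,r.x.round(4),r.fun.round(1),'tip z',p[2]+r.x[1])
"
```

```text
[ 0.47439436  0.2740774  -0.01502499]
-0.02 [-0.0053  0.0497  0.0493] [ 0.1  0.4 -0.1 -0.4] tip z 0.0346260569841026
0 [-0.0014  0.0419  0.05  ] [ 0.1  0.4 -0.1 -0.4] tip z 0.026832181364387295
0.02 [0.0024 0.0341 0.0506] [ 0.1  0.4 -0.1 -0.4] tip z 0.01903830574372954
0.04 [0.0063 0.0263 0.0513] [ 0.1  0.4 -0.1 -0.4] tip z 0.0112444301465087
0.06 [0.0102 0.0185 0.052 ] [ 0.1  0.4 -0.1 -0.4] tip z 0.003450554542165009
```

>>> apply_moves(
  steps=[
    {"dx": 0,"dy": 0,"dz": 0.2,"spin": 0},
    {"dx": 0,"dy": 0,"dz": 0.4,"spin": 0},
    {"dx": 0,"dy": 0,"dz": 0.6,"spin": 0},
    {"dx": 0,"dy": 0,"dz": 0.8,"spin": 0},
  ],
)

```text
clock: 4.1
tcp_pos: [0.4744, 0.2741, -0.0232]
tcp_rot: [0.604, 0.797, -0.002, -0.0]
ft_force: [0.4, -0.1, 0.2]
opening: 1.0
```

>>> apply_moves(
  steps=[
    {"dx": 0,"dy": 0,"dz": 0.2,"spin": 0},
    {"dx": 0,"dy": 0,"dz": 0.4,"spin": 0},
    {"dx": 0,"dy": 0,"dz": 0.5,"spin": 0},
  ],
)

```text
clock: 4.35
tcp_pos: [0.4743, 0.274, -0.0285]
tcp_rot: [0.605, 0.797, -0.002, -0.0]
ft_force: [-0.2, -0.4, 0.1]
opening: 0.998
```

```bash
python3 -c "
from fit import *
goto(.4767,.2736,.02,-1.3043)
b=vision.capture('side')
i2=crop(b,230,310,130,210,7)
cv2.imwrite('pics/h14.png',i2)"
```

```text
t4.35 at [ 0.4743  0.274  -0.0285] ang 1.843 tilt [-0.003 -0.003 -1.   ] open 0.998 F [-0.2 -0.4  0.1] j [ 0.48  0.29  2.06 -0.    0.8   0.21] 
 -> d_cm [-0.11  0.2  -4.85] spin 0.006
```

View pics/h14.png

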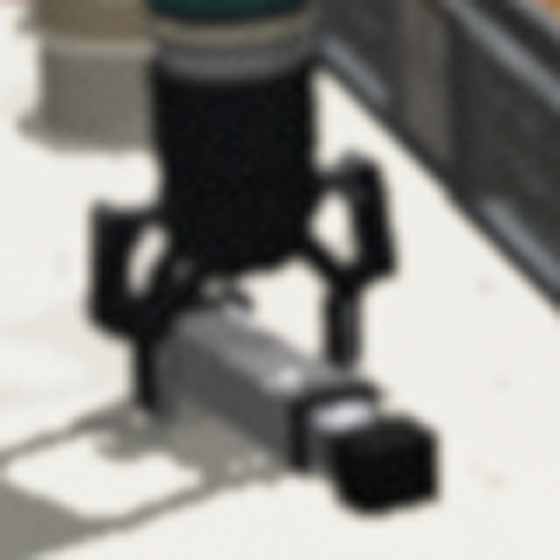

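>>> apply_moves(
  steps=[
    {"dx": 0,"dy": 0.1,"dz": -0.2,"spin": 0},
    {"dx": 0,"dy": 0.2,"dz": -0.3,"spin": 0},
    {"dx": 0,"dy": 0.2,"dz": -0.3,"spin": 0},
    {"dx": 0,"dy": 0.2,"dz": -0.3,"spin": 0},
    {"dx": 0,"dy": 0.2,"dz": -0.3,"spin": 0},
  ],
  claw=0,
  squeeze=40,
)

```text
clock: 4.82
tcp_pos: [0.477, 0.2749, -0.025]
tcp_rot: [0.604, 0.797, -0.001, -0.0]
ft_force: [0.6, -0.4, 5.5]
opening: 0.39
```

>>> apply_moves(
  steps=[
    {"dx": 0,"dy": 0,"dz": 0,"spin": 0},
    {"dx": 0,"dy": 0,"dz": 0,"spin": 0},
    {"dx": 0,"dy": 0,"dz": 0,"spin": 0},
  ],
)

```text
clock: 5.07
tcp_pos: [0.477, 0.2749, -0.025]
tcp_rot: [0.604, 0.797, -0.001, 0.0]
ft_force: [0.7, 0.1, -0.3]
opening: 0.394
```

```bash
python3 -c "
from fit import *
goto(.4767,.2736,.02,-1.3043)
b=vision.capture('side')
i2=crop(b,230,310,130,210,7)
cv2.imwrite('pics/h15.png',i2)"
```

```text
t5.07 at [ 0.477   0.2749 -0.025 ] ang 1.843 tilt [-0.001 -0.002 -1.   ] open 0.394 F [ 0.7  0.1 -0.3] j [ 0.48  0.29  2.05 -0.    0.8   0.21] 
 -> d_cm [-0.12 -0.07 -4.5 ] spin 0.006
```

View pics/h15.png

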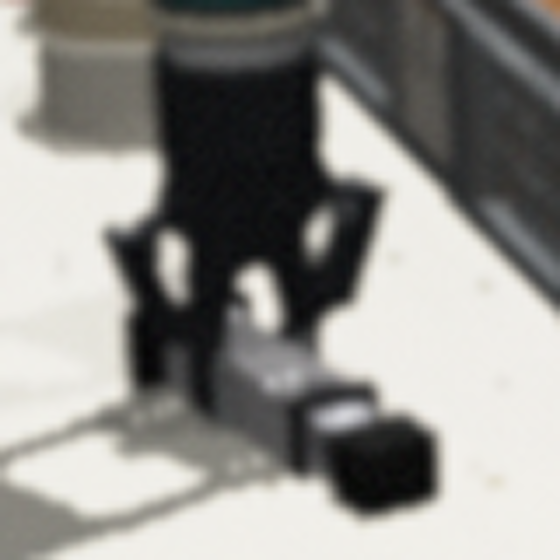

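Opening 0.394 means a 33.5 mm grip, so the leg is held. The fingers are about 20 mm toward the butt from the leg's origin, so I'll regrasp nearer the middle.

>>> apply_moves(
  steps=[
    {"dx": 0,"dy": 0,"dz": 0,"spin": 0},
    {"dx": 0,"dy": 0,"dz": 0,"spin": 0},
    {"dx": -0.7,"dy": 0,"dz": 0,"spin": 0},
    {"dx": -1.4,"dy": 0,"dz": 0,"spin": 0},
    {"dx": -2,"dy": 0,"dz": 0,"spin": 0},
  ],
  claw=0.65,
)

```text
clock: 5.53
tcp_pos: [0.4824, 0.2548, -0.025]
tcp_rot: [0.604, 0.797, -0.001, 0.0]
ft_force: [0.5, -0.5, 0.8]
opening: 0.645
```

>>> apply_moves(
  steps=[
    {"dx": 0,"dy": 0,"dz": 0,"spin": 0},
    {"dx": 0,"dy": 0,"dz": 0,"spin": 0},
    {"dx": 0,"dy": 0,"dz": 0,"spin": 0},
    {"dx": 0,"dy": 0,"dz": 0,"spin": 0},
    {"dx": 0,"dy": 0,"dz": 0,"spin": 0},
  ],
  claw=0,
  squeeze=50,
)

```text
clock: 5.95
tcp_pos: [0.4828, 0.2546, -0.0249]
tcp_rot: [0.604, 0.797, -0.001, 0.0]
ft_force: [0.4, -2.5, 0.1]
opening: 0.391
```

```bash
python3 -c "
from fit import *
goto(.4767,.2736,.02,-1.3043)
b=vision.capture('side')
i2=crop(b,230,310,130,210,7)
cv2.imwrite('pics/h16.png',i2)"
```

```text
t5.95 at [ 0.4828  0.2546 -0.0249] ang 1.844 tilt [-0.001 -0.003 -1.   ] open 0.391 F [ 0.4 -2.5  0.1] j [ 0.44  0.28  2.06 -0.    0.8   0.17] 
 -> d_cm [ 1.98 -0.08 -4.5 ] spin 0.006
```

View pics/h16.png

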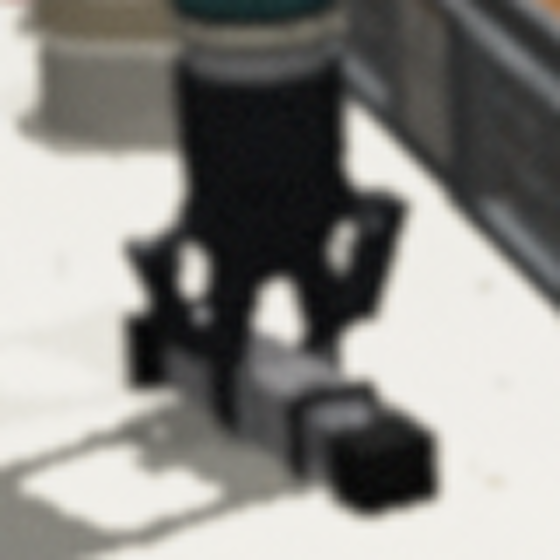

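>>> apply_moves(
  steps=[
    {"dx": 0,"dy": 0,"dz": -1,"spin": 0},
    {"dx": 0,"dy": 0,"dz": -2.5,"spin": 0},
    {"dx": 0,"dy": 0,"dz": -4.5,"spin": 0},
    {"dx": 0,"dy": 0,"dz": -6.5,"spin": 0},
    {"dx": 0,"dy": 0,"dz": -8,"spin": 0},
  ],
)

```text
clock: 6.42
tcp_pos: [0.482, 0.2552, 0.0562]
tcp_rot: [0.604, 0.797, -0.002, -0.0]
ft_force: [0.0, 0.0, -5.6]
opening: 0.389
```

```bash
python3 -c "
from fit import *
goto(.5,-.115,.055,-1.7895)
b=vision.capture('side')
cv2.imwrite('pics/h17.png',crop(b,220,340,110,220,5))"
```

```text
t6.42 at [0.482  0.2552 0.0562] ang 1.844 tilt [-0.002 -0.002 -1.   ] open 0.389 F [ 0.   0.  -5.6] j [ 0.44  0.16  2.02 -0.    0.96  0.17] 
 -> d_cm [-36.13  -8.26   0.2 ] spin 0.492
```

View pics/h17.png

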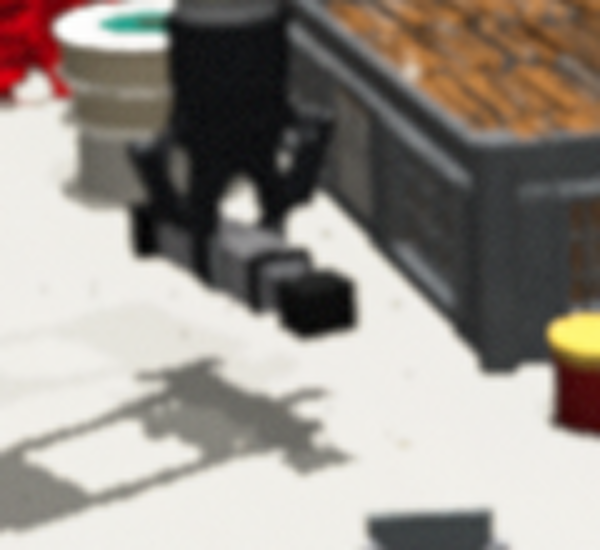

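>>> apply_moves(
  steps=[
    {"dx": -2,"dy": -0.4,"dz": 0,"spin": 0.05},
    {"dx": -5,"dy": -1.1,"dz": 0,"spin": 0.11},
    {"dx": -8,"dy": -1.8,"dz": 0,"spin": 0.17},
    {"dx": -11,"dy": -2.5,"dz": 0,"spin": 0.23},
    {"dx": -14,"dy": -3.2,"dz": 0,"spin": 0.29},
  ],
)

```text
clock: 6.88
tcp_pos: [0.4897, 0.1119, 0.0585]
tcp_rot: [0.714, 0.701, 0.0, 0.0]
ft_force: [0.4, 0.0, -4.6]
opening: 0.391
```

```bash
python3 -c "
from fit import *
goto(.5,-.115,.055,-1.7895)"
```

```text
t6.88 at [0.4897 0.1119 0.0585] ang 1.552 tilt [ 0. -0. -1.] open 0.391 F [ 0.4  0.  -4.6] j [ 0.18  0.08  2.11 -0.    0.95  0.19] 
 -> d_cm [-22.67   1.44   0.35] spin 0.200
```

>>> apply_moves(
  steps=[
    {"dx": -3.5,"dy": 0.2,"dz": 0,"spin": 0.05},
    {"dx": -7,"dy": 0.5,"dz": 0,"spin": 0.1},
    {"dx": -10.5,"dy": 0.7,"dz": 0,"spin": 0.15},
    {"dx": -14,"dy": 1,"dz": 0,"spin": 0.2},
    {"dx": -17,"dy": 1.2,"dz": 0,"spin": 0.2},
  ],
)

```text
clock: 7.3
tcp_pos: [0.4974, -0.0598, 0.0577]
tcp_rot: [0.781, 0.625, -0.0, -0.0]
ft_force: [0.3, -0.3, -4.7]
opening: 0.388
```

>>> apply_moves(
  steps=[
    {"dx": -1.2,"dy": 0.3,"dz": 0,"spin": 0},
    {"dx": -2.2,"dy": 0.3,"dz": 0,"spin": 0},
    {"dx": -2.2,"dy": 0.3,"dz": 0,"spin": 0},
    {"dx": -2.2,"dy": 0.3,"dz": 0,"spin": 0},
  ],
)

```text
clock: 7.63
tcp_pos: [0.4945, -0.0814, 0.057]
tcp_rot: [0.781, 0.625, -0.001, -0.001]
ft_force: [-0.3, 0.1, -5.3]
opening: 0.393
```

```bash
python3 -c "
from fit import *
goto(.5,-.115,.055,-1.7895)
b=vision.capture('side');a=vision.capture('top')
cv2.imwrite('pics/t18.png',a);cv2.imwrite('pics/s18.png',b)
cv2.imwrite('pics/h18.png',crop(b,260,360,150,260,5.4));cv2.imwrite('pics/h19.png',crop(a,300,430,150,260,5))"
```

```text
t7.63 at [ 0.4945 -0.0814  0.057 ] ang 1.349 tilt [-0.003  0.001 -1.   ] open 0.393 F [-0.3  0.1 -5.3] j [-0.21  0.08  2.11  0.    0.95  0.01] 
 -> d_cm [-3.16  1.27  0.2 ] spin -0.003
```

View pics/h18.png

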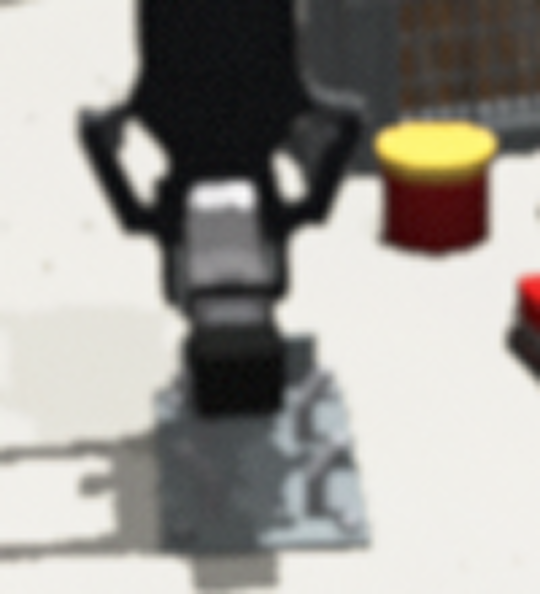

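View pics/h19.png

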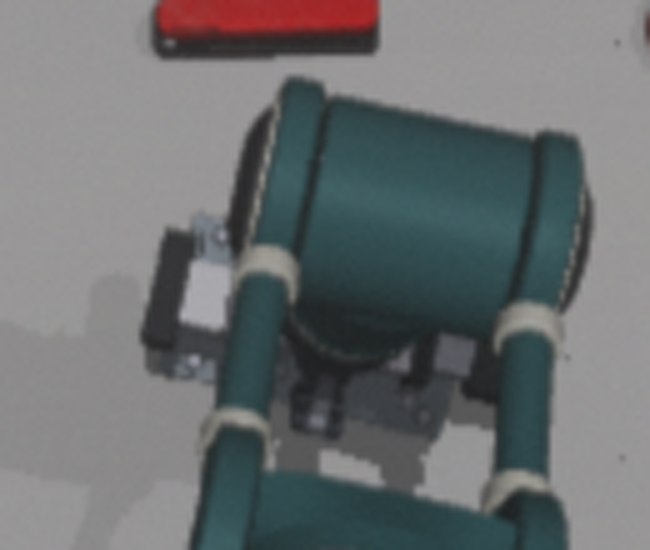

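```bash
cat >> fit.py <<'E'
def fitleg(Lt,pt,Ls,ps,p0):
    def f(v):
        A=tf(v[:3],Lt);A[:,2]+=v[3];B=tf(v[:3],Ls);B[:,2]+=v[3]
        return np.r_[(proj("top",A)-pt).ravel(),(proj("side",B)-ps).ravel()]
    r=least_squares(f,p0,loss="soft_l1");print("leg",r.x.round(4),"res",f(r.x).round(1));return r.x
def incr(v,c):
    d=v[:2]-c[:2];a=c[2];print("in cradle mm: x %.1f y %.1f yaw %.3f z %.1f"%(1e3*(np.cos(a)*d[0]+np.sin(a)*d[1]),1e3*(-np.sin(a)*d[0]+np.cos(a)*d[1]),v[2]-a,1e3*v[3]))
E
python3 - <<'E'
from fit import *
c=np.load('p.npy')[0]
pt=np.array([(170,228),(143,345),(172,347)])/5-.4+[300,150]
Lt=[(-76,31,36),(-76,-31,36),(-58,-31,36)]
ps=np.array([(200,415),(280,410),(283,333),(187,345)])/5.4-.4+[260,150]
Ls=[(131,-20,0),(131,20,0),(97,20,34),(97,-20,34)]
v=fitleg(Lt,pt,Ls,ps,[.5,-.08,-1.78,.08]);incr(v,c)
a=cv2.imread('pics/t18.png');b=cv2.imread('pics/s18.png')
ia=crop(a,300,430,170,250,3.2);ib=crop(b,260,360,150,260,3.6)
for im,n,o,f in((ia,'top',[300,170],3.2),(ib,'side',[260,150],3.6)):
  draw(im,n,v[:3],legboxes(8),o,f,v[3]);draw(im,n,c,crpl,o,f,0,(0,0,255))
cv2.imwrite('pics/o20.png',ia);cv2.imwrite('pics/o21.png',ib)
E
```

```text
leg [ 0.4979 -0.061  -1.78    0.0776] res [-0.6  0.2 -0.1 -0.8  0.7  0.3 -0.8  2.9  1.5  2.8 -0.7 -2.1  0.2 -3.4]
in cradle mm: x -38.9 y -13.0 yaw 0.009 z 77.6
```

View pics/o20.png

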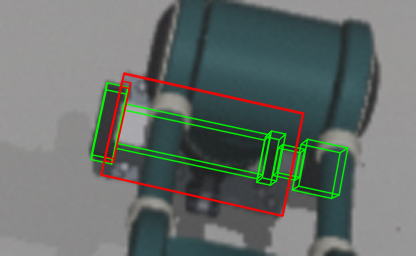

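View pics/o21.png

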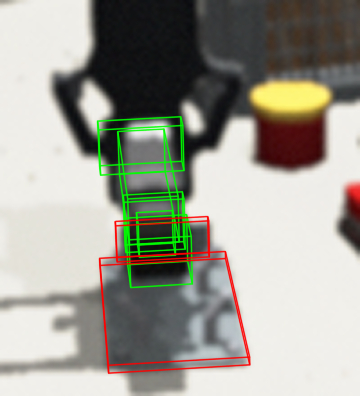

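```bash
python3 - <<'E'
from fit import *
b=cv2.imread('pics/s18.png')
cv2.imwrite('pics/o22.png',crop(b,285,325,175,230,11))
E
```

```text
(no output)
```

View pics/o22.png

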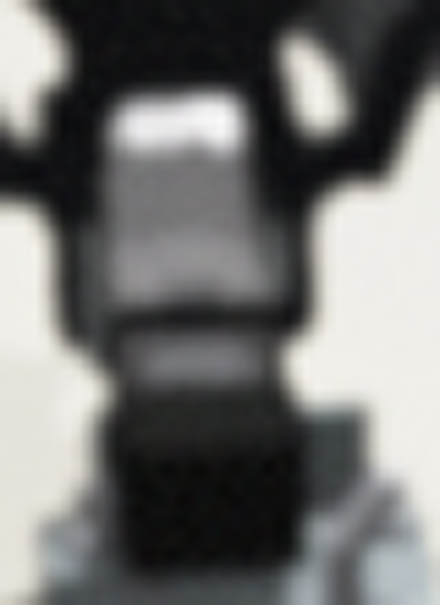

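```bash
cat > f2.py <<'E'
from fit import *
c=np.load('p.npy')[0]
pt=np.array([(170,228),(143,345),(172,347)])/5-.4+[300,150]
Lt=[(-76,31,36),(-76,-31,36),(-58,-31,36)]
ps=np.array([(125,567),(300,565),(300,440),(122,440),(108,395),(290,393),(190,303)])/11-.45+[285,175]
Ls=[(131,-20,0),(131,20,0),(131,20,34),(131,-20,34),(97,-20,34),(97,20,34),(66,0,37)]
v=fitleg(Lt,pt,Ls,ps,[.5,-.08,-1.78,.08]);incr(v,c)
# with pitch & roll
def tf6(v,L):
    R=Rn.from_euler('ZYX',[v[2],v[4],v[5]]).as_matrix();return np.array(L)/1e3@R.T+[v[0],v[1],v[3]]
g=lambda v:np.r_[(proj("top",tf6(v,Lt))-pt).ravel(),(proj("side",tf6(v,Ls))-ps).ravel()]
r=least_squares(g,np.r_[v,0,0]);print(r.x.round(4),r.fun.round(1));incr(r.x,c)
E
python3 f2.py
```

```text
leg [ 0.4974 -0.061  -1.7819  0.0805] res [-0.6  0.1 -0.1 -0.8  0.7  0.3 -0.4  2.2  0.8  1.4  0.5 -0.5 -0.7  0.5
 -0.2 -1.5  0.1 -2.2 -0.2  0.1]
in cradle mm: x -38.9 y -13.5 yaw 0.008 z 80.5
[ 0.4967 -0.0626 -1.7856  0.0743 -0.056  -0.0319] [-0.6  0.5 -0.2 -0.8  0.6  0.2 -0.8  1.8  0.5  1.5  0.6 -0.7 -0.6 -0.3
 -0.1 -1.5  0.3 -1.7  0.1  1. ]
in cradle mm: x -37.1 y -13.9 yaw 0.004 z 74.3
```

>>> apply_moves(
  steps=[
    {"dx": -1.2,"dy": 0.5,"dz": 0,"spin": 0},
    {"dx": -2.6,"dy": 1,"dz": 0.3,"spin": 0},
    {"dx": -3.6,"dy": 1.4,"dz": 1,"spin": 0.01},
    {"dx": -3.6,"dy": 1.4,"dz": 1.7,"spin": 0.01},
    {"dx": -3.6,"dy": 1.4,"dz": 1.7,"spin": 0.01},
  ],
)

```text
clock: 8.15
tcp_pos: [0.4994, -0.1186, 0.0384]
tcp_rot: [0.784, 0.621, -0.001, -0.002]
ft_force: [-0.1, 0.1, -3.9]
opening: 0.391
```

```bash
python3 -c "
from fit import *
goto(.5,-.115,.055,-1.7895)
b=vision.capture('side');a=vision.capture('top')
cv2.imwrite('pics/t23.png',a);cv2.imwrite('pics/s23.png',b)
cv2.imwrite('pics/h23.png',crop(b,280,345,180,255,8));cv2.imwrite('pics/h24.png',crop(a,320,410,175,250,8))"
```

```text
t8.15 at [ 0.4994 -0.1186  0.0384] ang 1.340 tilt [-0.005  0.002 -1.   ] open 0.391 F [-0.1  0.1 -3.9] j [-0.28  0.13  2.1   0.    0.92 -0.05] 
 -> d_cm [ 0.37 -0.04 -1.66] spin -0.012
```

View pics/h23.png

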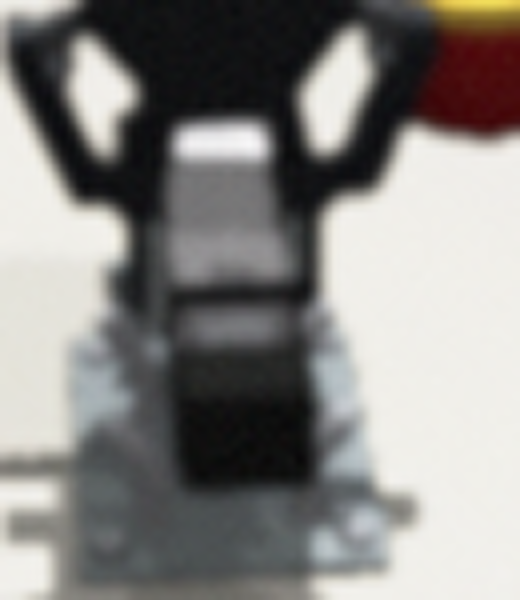

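View pics/h24.png

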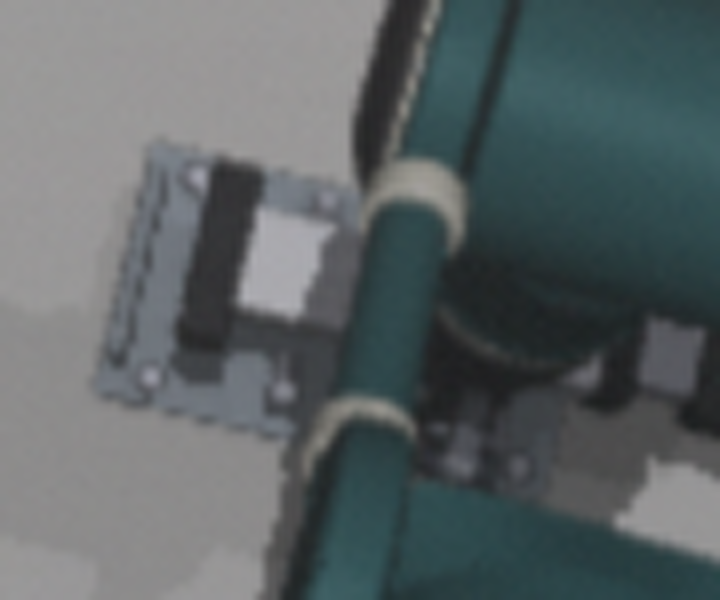

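```bash
cat > f3.py <<'E'
from fit import *
c=np.load('p.npy')[0]
pt=np.array([(213,162),(180,340),(263,170)])/8-.44+[320,175]
Lt=[(-76,31,36),(-76,-31,36),(-58,31,36)]
ps=np.array([(186,488),(312,484),(313,395),(180,397),(172,348),(305,345),(240,288)])/8-.44+[280,180]
Ls=[(131,-20,0),(131,20,0),(131,20,34),(131,-20,34),(97,-20,34),(97,20,34),(66,0,37)]
v=fitleg(Lt,pt,Ls,ps,[.5,-.1,-1.78,.06]);incr(v,c)
a=cv2.imread('pics/t23.png');b=cv2.imread('pics/s23.png')
ia=crop(a,320,410,175,250,5);ib=crop(b,280,345,180,255,5)
for im,n,o,f in((ia,'top',[320,175],5),(ib,'side',[280,180],5)):
  draw(im,n,v[:3],legboxes(8),o,f,v[3]);draw(im,n,c,crpl,o,f,0,(0,0,255))
cv2.imwrite('pics/o25.png',np.hstack([ia,ib]))
E
python3 f3.py
```

```text
leg [ 0.5028 -0.0974 -1.7827  0.0603] res [ 0.1 -0.1 -0.5 -0.3  0.3  0.3 -0.6  2.   1.1  1.5  0.8 -0.7 -0.3  0.1
 -0.3 -0.3  0.3 -1.  -1.3 -0.1]
in cradle mm: x -4.4 y -0.4 yaw 0.007 z 60.3
```

View pics/o25.png

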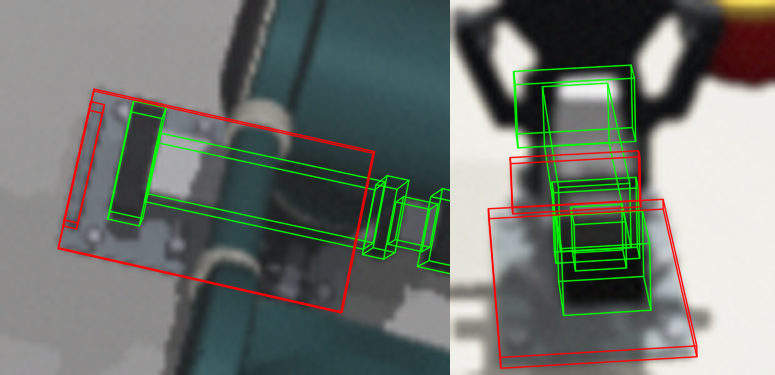

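>>> apply_moves(
  steps=[
    {"dx": 0,"dy": 0,"dz": 0.5,"spin": 0.005},
    {"dx": 0,"dy": 0.05,"dz": 1.2,"spin": 0.005},
    {"dx": 0,"dy": 0.05,"dz": 2,"spin": 0.005},
    {"dx": 0,"dy": 0.05,"dz": 2.7,"spin": 0.005},
    {"dx": 0,"dy": 0.05,"dz": 2.7,"spin": 0.005},
  ],
)

```text
clock: 8.67
tcp_pos: [0.4983, -0.1177, 0.0101]
tcp_rot: [0.785, 0.619, -0.002, -0.004]
ft_force: [-1.1, -0.4, -4.6]
opening: 0.388
```

```bash
python3 -c "
from fit import *
goto(.4994,-.1186,-.015,-1.7895)
print(telemetry.read_state()['wrist_torque'])
b=vision.capture('side');a=vision.capture('top')
cv2.imwrite('pics/h26.png',np.hstack([crop(b,280,345,180,255,6),crop(a,320,390,175,250,6)]))"
```

```text
t8.67 at [ 0.4983 -0.1177  0.0101] ang 1.336 tilt [-0.008  0.003 -1.   ] open 0.388 F [-1.1 -0.4 -4.6] j [-0.28  0.17  2.11  0.    0.86 -0.05] 
 -> d_cm [-0.07  0.15  2.5 ] spin -0.016
[-0.022379    0.04543775  0.01599768]
```

View pics/h26.png

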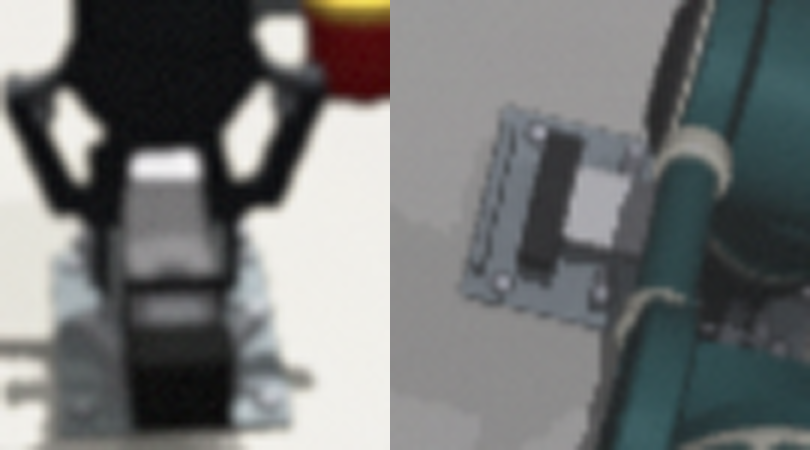

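>>> apply_moves(
  steps=[
    {"dx": 0,"dy": 0.1,"dz": 0.3,"spin": 0},
    {"dx": 0,"dy": 0.1,"dz": 0.8,"spin": 0},
    {"dx": 0,"dy": 0.1,"dz": 1.3,"spin": 0},
    {"dx": 0,"dy": 0.1,"dz": 1.6,"spin": 0},
  ],
)

```text
clock: 9.1
tcp_pos: [0.5, -0.1182, -0.0052]
tcp_rot: [0.785, 0.619, -0.002, -0.003]
ft_force: [-0.3, 0.4, -3.2]
opening: 0.394
```

```bash
python3 -c "
from fit import *
goto(.4994,-.1186,-.015,-1.7895)
print(telemetry.read_state()['wrist_torque'])"
```

```text
t9.10 at [ 0.5    -0.1182 -0.0052] ang 1.336 tilt [-0.006  0.003 -1.   ] open 0.394 F [-0.3  0.4 -3.2] j [-0.28  0.2   2.12  0.    0.83 -0.05] 
 -> d_cm [-0.05 -0.04  0.98] spin -0.016
[-0.06211609  0.03700701  0.03277453]
```

>>> apply_moves(
  steps=[
    {"dx": 0,"dy": 0,"dz": 0.3,"spin": 0},
    {"dx": 0,"dy": 0,"dz": 0.6,"spin": 0},
    {"dx": 0,"dy": 0,"dz": 0.9,"spin": 0},
    {"dx": 0,"dy": 0,"dz": 1.1,"spin": 0},
  ],
)

```text
clock: 9.43
tcp_pos: [0.4998, -0.1181, -0.0167]
tcp_rot: [0.785, 0.619, -0.002, -0.003]
ft_force: [-0.2, 0.5, -4.6]
opening: 0.392
```

>>> apply_moves(
  steps=[
    {"dx": 0,"dy": 0,"dz": 0.1,"spin": 0},
    {"dx": 0,"dy": 0,"dz": 0.2,"spin": 0},
    {"dx": 0,"dy": 0,"dz": 0.3,"spin": 0},
  ],
)

```text
clock: 9.68
tcp_pos: [0.4997, -0.1181, -0.0189]
tcp_rot: [0.785, 0.619, -0.002, -0.004]
ft_force: [-6.6, 0.9, 12.0]
opening: 0.387
```

```bash
python3 -c "
from fit import *
goto(.4994,-.1186,-.019,-1.7895)
print(telemetry.read_state()['wrist_torque'])
b=vision.capture('side');a=vision.capture('top')
cv2.imwrite('pics/h27.png',np.hstack([crop(b,280,345,180,255,6),crop(a,320,390,175,250,6)]))"
```

```text
t9.68 at [ 0.4997 -0.1181 -0.0189] ang 1.336 tilt [-0.008  0.003 -1.   ] open 0.387 F [-6.6  0.9 12. ] j [-0.28  0.22  2.12  0.    0.8  -0.05] 
 -> d_cm [-0.06 -0.02  0.01] spin -0.016
[ 0.10635568  0.90948006 -0.0112111 ]
```

View pics/h27.png

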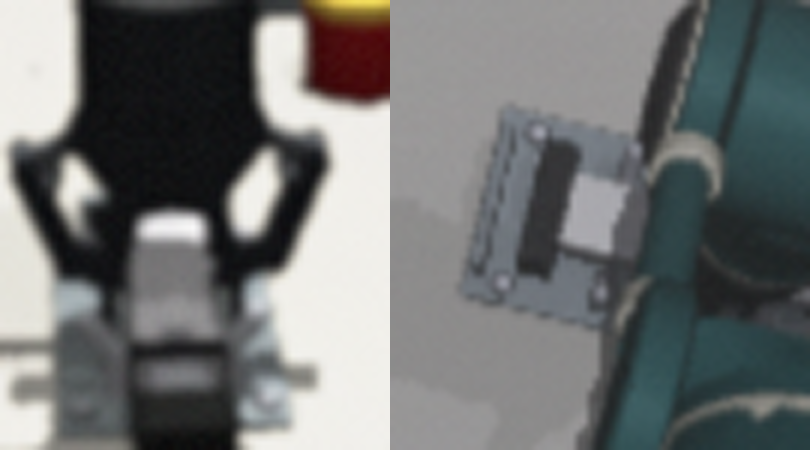

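>>> apply_moves(
  steps=[
    {"dx": 0,"dy": 0,"dz": -0.1,"spin": 0},
    {"dx": 0,"dy": 0,"dz": -0.1,"spin": 0},
    {"dx": 0,"dy": 0,"dz": -0.1,"spin": 0},
    {"dx": 0,"dy": 0,"dz": -0.1,"spin": 0},
    {"dx": 0,"dy": 0,"dz": -0.1,"spin": 0},
  ],
  claw=0.8,
)

```text
clock: 10.2
tcp_pos: [0.5002, -0.1182, -0.0177]
tcp_rot: [0.785, 0.619, -0.002, -0.003]
ft_force: [0.6, -1.5, 0.1]
opening: 0.801
```

>>> apply_moves(
  steps=[
    {"dx": 0,"dy": 0,"dz": -1.5,"spin": 0},
    {"dx": 0,"dy": 0,"dz": -4,"spin": 0},
    {"dx": 0,"dy": 0,"dz": -7,"spin": 0},
    {"dx": -3,"dy": 0,"dz": -8,"spin": 0},
    {"dx": -6,"dy": 0,"dz": -8,"spin": 0},
  ],
)

```text
clock: 10.62
tcp_pos: [0.4901, -0.1777, 0.0663]
tcp_rot: [0.784, 0.621, 0.0, 0.0]
ft_force: [0.8, -0.3, 1.0]
opening: 0.799
```

>>> apply_moves(
  steps=[
    {"dx": -2.5,"dy": 0,"dz": 0,"spin": 0},
    {"dx": -5,"dy": 0,"dz": 0,"spin": 0},
    {"dx": -6,"dy": 0,"dz": 0,"spin": 0},
    {"dx": -6,"dy": 0,"dz": 0,"spin": 0},
  ],
)

```text
clock: 10.95
tcp_pos: [0.4761, -0.2379, 0.0664]
tcp_rot: [0.785, 0.62, 0.0, 0.001]
ft_force: [0.5, -0.4, 0.5]
opening: 0.8
```

```bash
python3 -c "
from fit import *
goto(.4994,-.1186,-.019,-1.7895)
b=vision.capture('side');a=vision.capture('top')
cv2.imwrite('pics/t28.png',a);cv2.imwrite('pics/s28.png',b)
cv2.imwrite('pics/h28.png',crop(b,270,345,180,260,7));cv2.imwrite('pics/h29.png',crop(a,320,420,180,255,7))"
```

```text
t10.95 at [ 0.4761 -0.2379  0.0664] ang 1.336 tilt [ 0.001 -0.001 -1.   ] open 0.800 F [ 0.5 -0.4  0.5] j [-0.51  0.13  2.04 -0.    0.97 -0.28] 
 -> d_cm [12.15 -0.52  8.54] spin -0.016
```

View pics/h28.png

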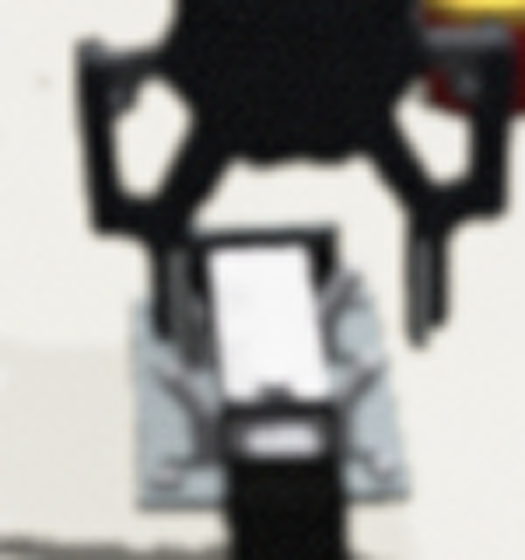

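View pics/h29.png

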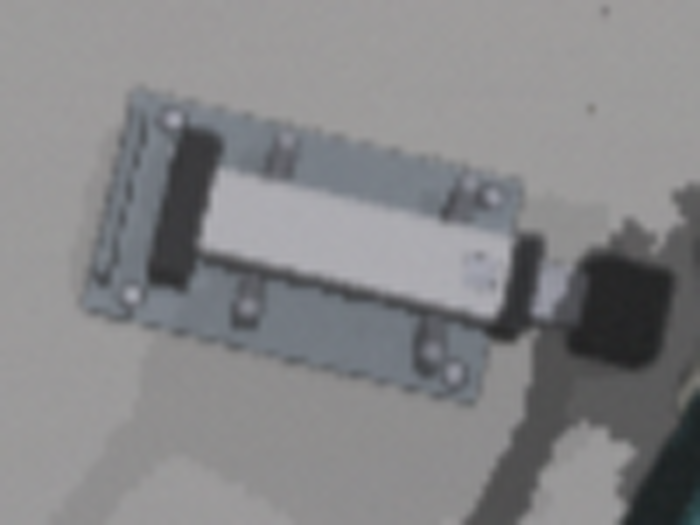

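```bash
python3 - <<'E'
from fit import *
c=np.load('p.npy')[0]
def cr(uv,z):
    P=unproj("top",np.array(uv)/7-.43+[320,180],z)[:,:2]-c[:2];a=c[2]
    return (1e3*P@np.array([[np.cos(a),-np.sin(a)],[np.sin(a),np.cos(a)]])).round(1)
print("butt",cr([(183,130),(150,283),(222,133)],.042).tolist(),"collar",cr([(525,235),(490,335),(543,240)],.043).tolist())
print("foot",cr([(590,250),(672,265),(652,368),(570,348)],.04).tolist())
print("hole",cr([(482,270)],.04).tolist())
E
```

```text
butt [[-79.5, 29.7], [-79.1, -34.4], [-63.8, 32.0]] collar [[64.3, 18.1], [58.5, -24.7], [71.8, 17.7]]
foot [[91.5, 18.4], [124.9, 19.7], [124.8, -22.9], [91.2, -22.3]]
hole [[50.5, 0.8]]
```

The leg lies straight between all four uprights, butt at (185,205) and hole visible at (482,270). The foot centre is at about (620,305), or cradle x ≈ 108 mm. Now I'll go down on the foot.

>>> apply_moves(
  steps=[
    {"dx": 0.6,"dy": -0.3,"dz": 1,"spin": -0.005},
    {"dx": 1.1,"dy": -0.5,"dz": 3,"spin": -0.005},
    {"dx": 1.1,"dy": -0.5,"dz": 5,"spin": -0.005},
    {"dx": 1.1,"dy": -0.5,"dz": 6,"spin": -0.005},
    {"dx": 1.1,"dy": -0.5,"dz": 6,"spin": -0.005},
  ],
)

```text
clock: 11.47
tcp_pos: [0.4709, -0.2207, 0.0024]
tcp_rot: [0.782, 0.623, -0.001, -0.004]
ft_force: [-0.8, 0.5, 0.1]
opening: 0.797
```

```bash
python3 -c "
from fit import *
goto(.4994,-.1186,-.019,-1.7895)
b=vision.capture('side');a=vision.capture('top')
cv2.imwrite('pics/h30.png',np.hstack([crop(b,270,345,190,265,5.3),crop(a,340,415,180,255,5.3)]))"
```

```text
t11.47 at [ 0.4709 -0.2207  0.0024] ang 1.345 tilt [-0.006  0.004 -1.   ] open 0.797 F [-0.8  0.5  0.1] j [-0.49  0.2   2.1   0.    0.85 -0.26] 
 -> d_cm [10.58  0.5   2.17] spin -0.007
```

View pics/h30.png

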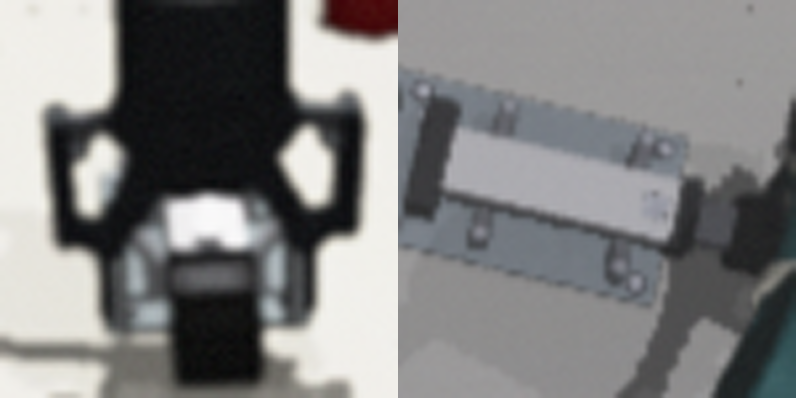

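>>> apply_moves(
  steps=[
    {"dx": -0.2,"dy": 0.2,"dz": 0.4,"spin": 0},
    {"dx": -0.4,"dy": 0.4,"dz": 1,"spin": 0},
    {"dx": -0.4,"dy": 0.4,"dz": 1.6,"spin": 0},
    {"dx": -0.4,"dy": 0.4,"dz": 2,"spin": 0},
    {"dx": -0.4,"dy": 0.4,"dz": 2,"spin": 0},
  ],
)

```text
clock: 11.98
tcp_pos: [0.4756, -0.2271, -0.0157]
tcp_rot: [0.783, 0.622, -0.0, -0.002]
ft_force: [0.4, 0.4, -0.9]
opening: 0.802
```

```bash
python3 -c "
from fit import *
goto(.4997,-.1181,-.0175,-1.7895)
b=vision.capture('side');a=vision.capture('top')
cv2.imwrite('pics/h31.png',np.hstack([crop(b,270,345,190,265,5.3),crop(a,340,415,180,255,5.3)]))"
```

```text
t11.98 at [ 0.4756 -0.2271 -0.0157] ang 1.344 tilt [-0.003  0.003 -1.   ] open 0.802 F [ 0.4  0.4 -0.9] j [-0.49  0.24  2.1   0.    0.81 -0.27] 
 -> d_cm [11.17 -0.11  0.2 ] spin -0.008
```

View pics/h31.png

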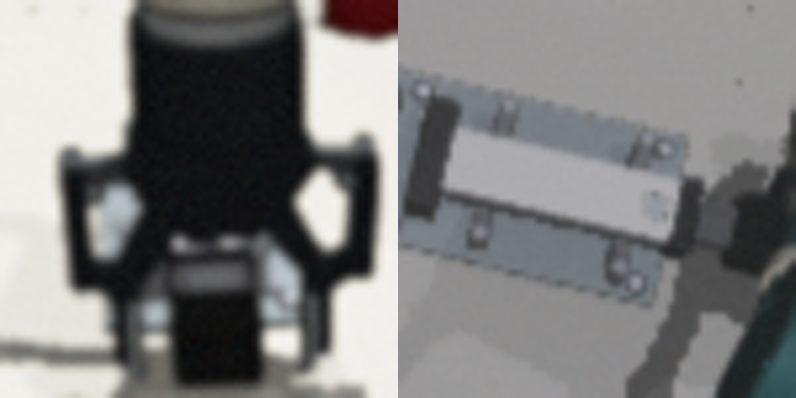

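>>> apply_moves(
  steps=[
    {"dx": 0,"dy": -0.05,"dz": 0,"spin": 0},
    {"dx": 0,"dy": -0.05,"dz": 0,"spin": 0},
    {"dx": 0,"dy": -0.05,"dz": 0,"spin": 0},
    {"dx": 0,"dy": -0.05,"dz": 0,"spin": 0},
    {"dx": 0,"dy": -0.05,"dz": 0,"spin": 0},
  ],
  claw=0,
  squeeze=45,
)

```text
clock: 12.5
tcp_pos: [0.4756, -0.2273, -0.0147]
tcp_rot: [0.783, 0.623, -0.0, -0.001]
ft_force: [-1.6, -0.7, 2.4]
opening: 0.464
```

```bash
python3 -c "
from fit import *
goto(.4997,-.1181,-.0175,-1.7895)
b=vision.capture('side');a=vision.capture('top')
cv2.imwrite('pics/h32.png',np.hstack([crop(b,270,345,190,265,5.3),crop(a,340,415,180,255,5.3)]))"
```

```text
t12.50 at [ 0.4756 -0.2273 -0.0147] ang 1.344 tilt [-0.002  0.002 -1.   ] open 0.464 F [-1.6 -0.7  2.4] j [-0.49  0.23  2.1   0.    0.81 -0.27] 
 -> d_cm [11.18 -0.1   0.3 ] spin -0.008
```

View pics/h32.png

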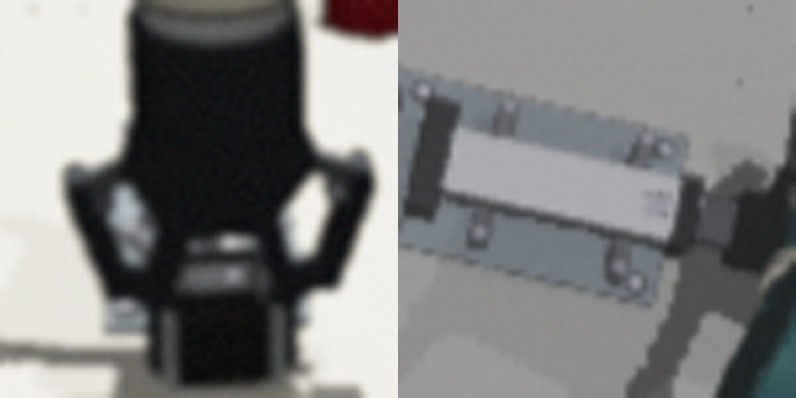

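>>> apply_moves(
  steps=[
    {"dx": -0.6,"dy": 0,"dz": 0,"spin": 0},
    {"dx": -1.5,"dy": 0,"dz": 0,"spin": 0},
    {"dx": -2.5,"dy": 0,"dz": 0,"spin": 0},
    {"dx": -3.5,"dy": 0,"dz": 0,"spin": 0},
    {"dx": -4,"dy": 0,"dz": 0,"spin": 0},
  ],
)

```text
clock: 13.02
tcp_pos: [0.4664, -0.2672, -0.0148]
tcp_rot: [0.783, 0.622, 0.0, -0.002]
ft_force: [1.9, 5.6, 2.6]
opening: 0.46
```

```bash
python3 -c "
from fit import *
goto(.4997,-.1181,-.015,-1.7895)
a=vision.capture('top')
cv2.imwrite('pics/h33.png',crop(a,320,420,180,255,6))"
```

```text
t13.02 at [ 0.4664 -0.2672 -0.0148] ang 1.343 tilt [-0.002  0.003 -1.   ] open 0.460 F [1.9 5.6 2.6] j [-0.57  0.25  2.08  0.    0.82 -0.34] 
 -> d_cm [15.27 -0.13  0.05] spin -0.009
```

View pics/h33.png

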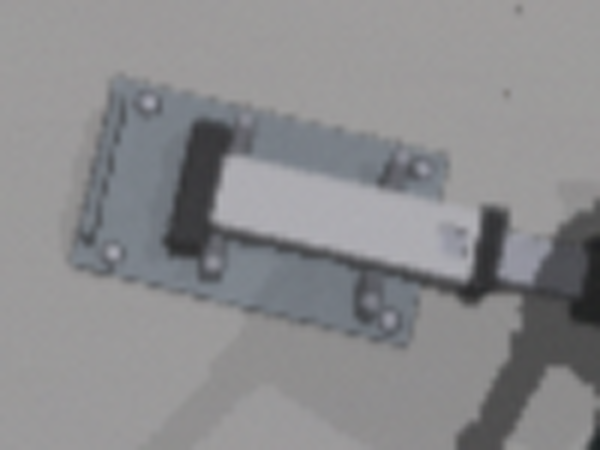

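>>> apply_moves(
  steps=[
    {"dx": -0.8,"dy": 0,"dz": 0,"spin": 0},
    {"dx": -1.8,"dy": 0,"dz": 0,"spin": 0},
    {"dx": -2.8,"dy": 0,"dz": 0,"spin": 0},
    {"dx": -3.7,"dy": 0,"dz": 0,"spin": 0},
    {"dx": -4.2,"dy": 0,"dz": 0,"spin": 0},
  ],
)

```text
clock: 13.48
tcp_pos: [0.4565, -0.3092, -0.0151]
tcp_rot: [0.783, 0.622, 0.0, -0.002]
ft_force: [2.7, 5.9, 1.0]
opening: 0.457
```

>>> apply_moves(
  steps=[
    {"dx": -0.3,"dy": 0,"dz": 0,"spin": 0},
    {"dx": -0.6,"dy": 0,"dz": 0,"spin": 0},
    {"dx": -0.8,"dy": 0,"dz": 0,"spin": 0},
  ],
)

```text
clock: 13.73
tcp_pos: [0.4544, -0.3174, -0.0153]
tcp_rot: [0.783, 0.621, 0.0, -0.002]
ft_force: [1.2, 2.4, 1.0]
opening: 0.459
```

```bash
python3 -c "
from fit import *
goto(.4997,-.1181,-.015,-1.7895)
a=vision.capture('top')
cv2.imwrite('pics/h34.png',crop(a,320,430,180,255,6))"
```

```text
t13.73 at [ 0.4544 -0.3174 -0.0153] ang 1.341 tilt [-0.002  0.003 -1.   ] open 0.459 F [1.2 2.4 1. ] j [-0.66  0.28  2.04  0.    0.83 -0.43] 
 -> d_cm [ 2.044e+01 -1.300e-01  2.000e-02] spin -0.011
```

View pics/h34.png

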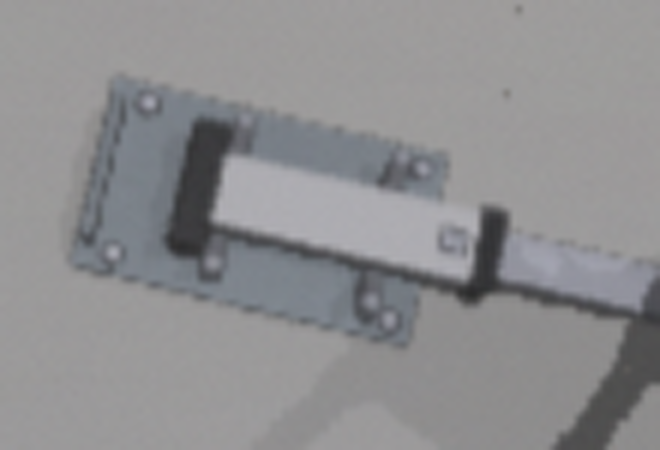

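>>> apply_moves(
  steps=[
    {"dx": -0.1,"dy": 0,"dz": 0,"spin": 0},
    {"dx": -0.2,"dy": 0,"dz": 0,"spin": 0},
    {"dx": -0.3,"dy": 0,"dz": 0,"spin": 0},
  ],
)

```text
clock: 14.03
tcp_pos: [0.4537, -0.3208, -0.0152]
tcp_rot: [0.783, 0.622, -0.0, -0.001]
ft_force: [0.7, 3.3, 0.4]
opening: 0.458
```

>>> apply_moves(
  steps=[
    {"dx": -0.1,"dy": 0,"dz": 0,"spin": 0},
    {"dx": -0.2,"dy": 0,"dz": 0,"spin": 0},
  ],
)

```text
clock: 14.2
tcp_pos: [0.4533, -0.3219, -0.0153]
tcp_rot: [0.784, 0.621, 0.0, -0.002]
ft_force: [2.8, 7.4, 2.4]
opening: 0.456
```

```bash
python3 -c "
from fit import *
goto(.4997,-.1181,-.015,-1.7895)
a=vision.capture('top')
cv2.imwrite('pics/h35.png',crop(a,380,420,205,240,15))"
```

```text
t14.20 at [ 0.4533 -0.3219 -0.0153] ang 1.341 tilt [-0.002  0.004 -1.   ] open 0.456 F [2.8 7.4 2.4] j [-0.66  0.28  2.04  0.    0.83 -0.44] 
 -> d_cm [20.9  -0.13  0.03] spin -0.011
```

View pics/h35.png

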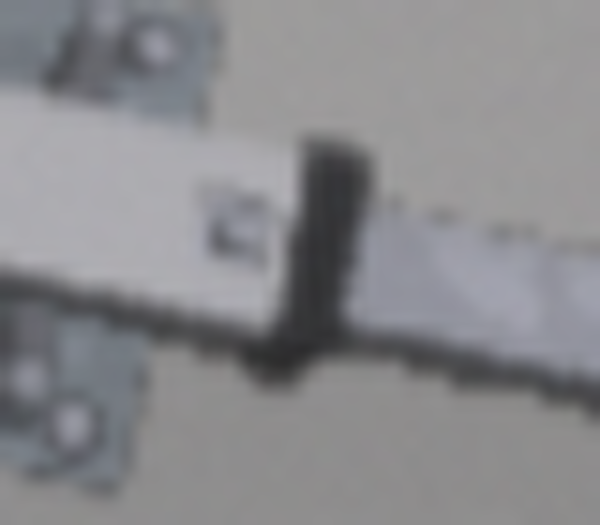

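>>> apply_moves(
  steps=[
    {"dx": -0.1,"dy": 0,"dz": 0,"spin": 0},
    {"dx": -0.2,"dy": 0,"dz": 0,"spin": 0},
  ],
)

```text
clock: 14.42
tcp_pos: [0.4531, -0.322, -0.0156]
tcp_rot: [0.784, 0.621, 0.001, -0.003]
ft_force: [3.9, 11.0, 2.3]
opening: 0.453
```

>>> apply_moves(
  steps=[
    {"dx": -0.1,"dy": 0,"dz": 0,"spin": 0},
    {"dx": -0.2,"dy": 0,"dz": 0,"spin": 0},
  ],
)

```text
clock: 14.58
tcp_pos: [0.4529, -0.3219, -0.0158]
tcp_rot: [0.784, 0.621, 0.002, -0.004]
ft_force: [3.3, 11.8, 2.8]
opening: 0.457
```

```bash
python3 -c "
from fit import *
goto(.4997,-.1181,-.015,-1.7895)
a=vision.capture('top');b=vision.capture('side')
cv2.imwrite('pics/h36.png',np.hstack([crop(a,380,420,205,240,10),crop(b,285,325,205,240,10)]))"
```

```text
t14.58 at [ 0.4529 -0.3219 -0.0158] ang 1.339 tilt [-0.002  0.01  -1.   ] open 0.457 F [ 3.3 11.8  2.8] j [-0.67  0.28  2.03  0.01  0.83 -0.44] 
 -> d_cm [20.91 -0.13  0.12] spin -0.013
```

View pics/h36.png

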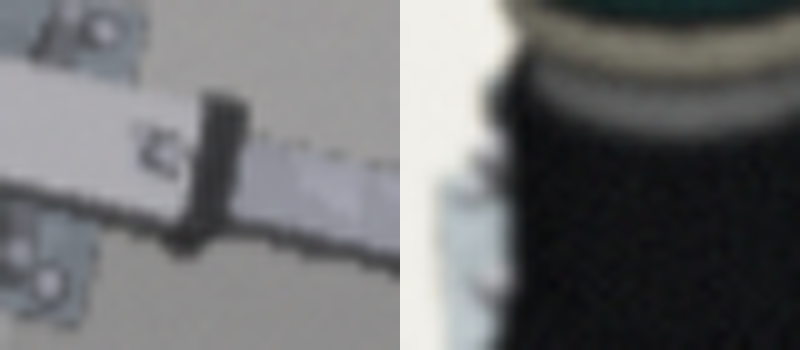

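>>> apply_moves(
  steps=[
    {"dx": 0.2,"dy": 0,"dz": 0,"spin": 0},
    {"dx": 0.3,"dy": 0,"dz": 0,"spin": 0},
    {"dx": 0.3,"dy": 0,"dz": 0,"spin": 0},
  ],
)

```text
clock: 14.93
tcp_pos: [0.4538, -0.32, -0.0155]
tcp_rot: [0.784, 0.621, 0.002, -0.004]
ft_force: [-0.6, -2.5, -0.3]
opening: 0.457
```

>>> apply_moves(
  steps=[
    {"dx": 0,"dy": 0,"dz": 0,"spin": 0},
    {"dx": 0,"dy": 0,"dz": 0,"spin": 0},
    {"dx": 0,"dy": 0,"dz": 0,"spin": 0},
    {"dx": 0,"dy": 0,"dz": 0,"spin": 0},
  ],
  claw=0.8,
)

```text
clock: 15.27
tcp_pos: [0.4536, -0.3199, -0.0157]
tcp_rot: [0.784, 0.621, 0.002, -0.004]
ft_force: [1.2, 0.5, -0.5]
opening: 0.801
```

>>> apply_moves(
  steps=[
    {"dx": 0,"dy": 0,"dz": -1,"spin": 0},
    {"dx": 0,"dy": 0,"dz": -4,"spin": 0},
    {"dx": 0,"dy": 0,"dz": -7.5,"spin": 0},
    {"dx": 0,"dy": 0,"dz": -11,"spin": 0},
    {"dx": 0,"dy": 0,"dz": -14,"spin": 0},
  ],
)

```text
clock: 15.68
tcp_pos: [0.4541, -0.3213, 0.1273]
tcp_rot: [0.784, 0.621, 0.002, -0.003]
ft_force: [0.6, -0.3, 0.0]
opening: 0.802
```

>>> apply_moves(
  steps=[
    {"dx": 0,"dy": -2,"dz": -2,"spin": 0},
    {"dx": 0,"dy": -5,"dz": -4,"spin": 0},
    {"dx": 0,"dy": -8,"dz": -6,"spin": 0},
    {"dx": 0,"dy": -10,"dz": -7,"spin": 0},
  ],
)

```text
clock: 16.02
tcp_pos: [0.3557, -0.299, 0.2009]
tcp_rot: [0.784, 0.621, 0.002, -0.001]
ft_force: [0.1, 0.1, 1.1]
opening: 0.798
```

```bash
python3 -c "
from fit import *
goto(.4997,-.1181,-.015,-1.7895)
a=vision.capture('top');b=vision.capture('side')
cv2.imwrite('pics/t37.png',a);cv2.imwrite('pics/s37.png',b)
cv2.imwrite('pics/h37.png',np.hstack([crop(a,380,420,205,240,10),crop(b,285,325,205,240,10)]))"
```

```text
t16.02 at [ 0.3557 -0.299   0.2009] ang 1.340 tilt [ 0.002  0.005 -1.   ] open 0.798 F [0.1 0.1 1.1] j [-0.76 -0.14  2.04  0.    1.24 -0.53] 
 -> d_cm [20.79  9.87 21.69] spin -0.012
```

View pics/h37.png

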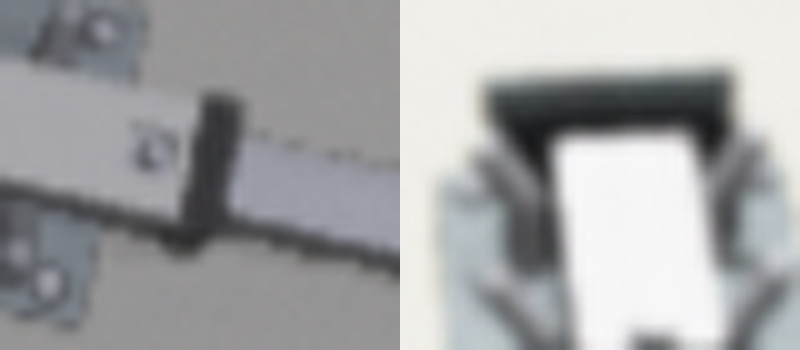

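View pics/s37.png

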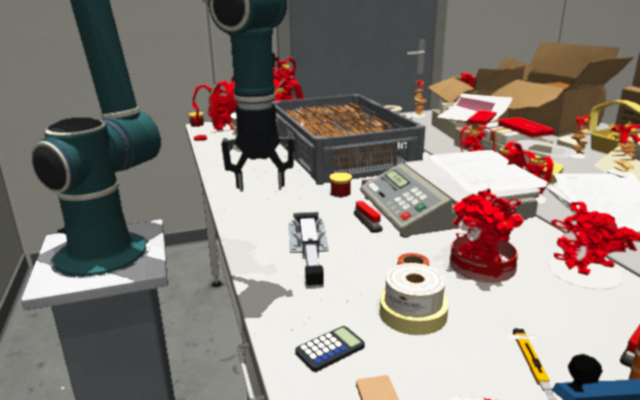

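View pics/t37.png

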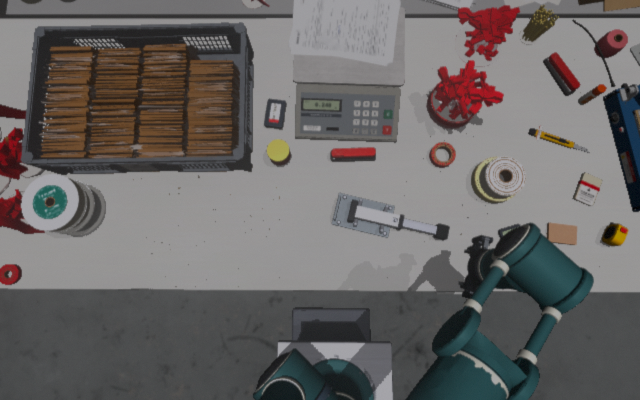

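```bash
python3 - <<'E'
from fit import *
a=cv2.imread('pics/t37.png');b=cv2.imread('pics/s37.png');a0=cv2.imread('pics/t28.png');b0=cv2.imread('pics/s28.png')
cv2.imwrite('pics/h38.png',np.hstack([crop(a,385,405,210,230,19),crop(b,297,317,232,252,19)]))
cv2.imwrite('pics/h39.png',np.hstack([crop(a0,380,400,207,227,19),crop(b0,297,317,222,242,19)]))
cv2.imwrite('pics/h40.png',crop(a,335,455,190,245,6))
E
```

```text
(no output)
```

View pics/h38.png

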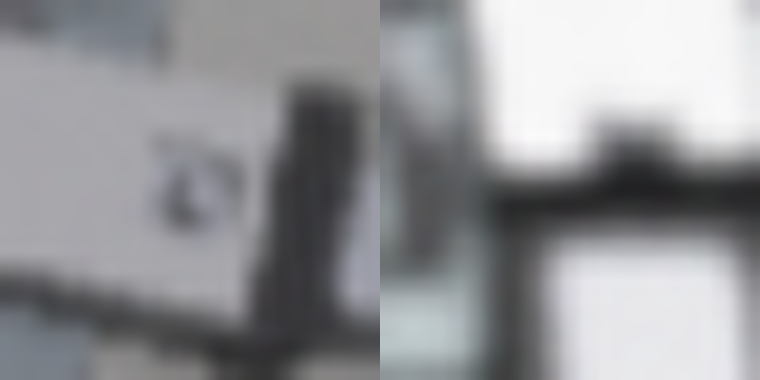

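View pics/h39.png

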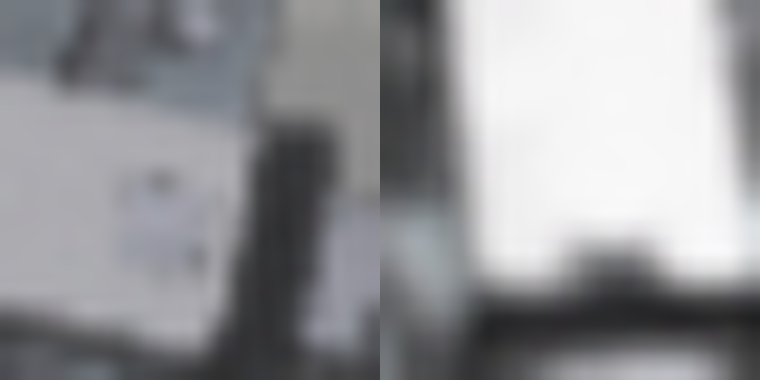

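View pics/h40.png

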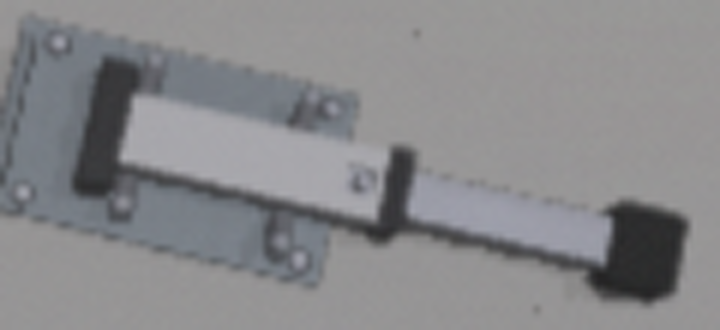

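```bash
python3 - <<'E'
from fit import *
c=np.load('p.npy')[0]
def cr(uv,z):
    P=unproj("top",np.array(uv)/6-.42+[335,190],z)[:,:2]-c[:2];a=c[2]
    return (1e3*P@np.array([[np.cos(a),-np.sin(a)],[np.sin(a),np.cos(a)]])).round(1)
B=cr([(108,58),(140,65),(77,187)],.042);C=cr([(393,147),(415,150)],.043);F=cr([(618,200),(688,218),(668,298)],.04)
print(B.tolist(),C.tolist(),F.tolist())
x0=14
P=c.copy();P[0]+=x0/1e3*np.cos(c[2]);P[1]+=x0/1e3*np.sin(c[2])
t=np.linspace(0,2*np.pi,40)
a=cv2.imread('pics/t37.png');b=cv2.imread('pics/s37.png')
out=[]
for n,im,o in(('top',a,[380,205]),('side',b,[292,227])):
    i=crop(im,o[0],o[0]+26,o[1],o[1]+26,14);j=i.copy()
    for r,z,col in((6.5,40,(0,255,0)),(5,45,(0,0,255))):
        L=np.c_[55+r*np.cos(t),r*np.sin(t),0*t+z];uv=(proj(n,tf(P,L))-o+.5)*14
        cv2.polylines(j,[uv.astype(np.int32)],True,col,1)
    out+=[i,j]
cv2.imwrite('pics/h41.png',np.vstack([np.hstack(out[:2]),np.hstack(out[2:])])[:, :])
E
```

```text
[[-59.7, 30.9], [-44.2, 31.0], [-61.0, -32.4]] [[80.0, 18.9], [90.3, 19.8]] [[188.2, 18.2], [221.6, 17.1], [219.0, -21.9]]
```

View pics/h41.png

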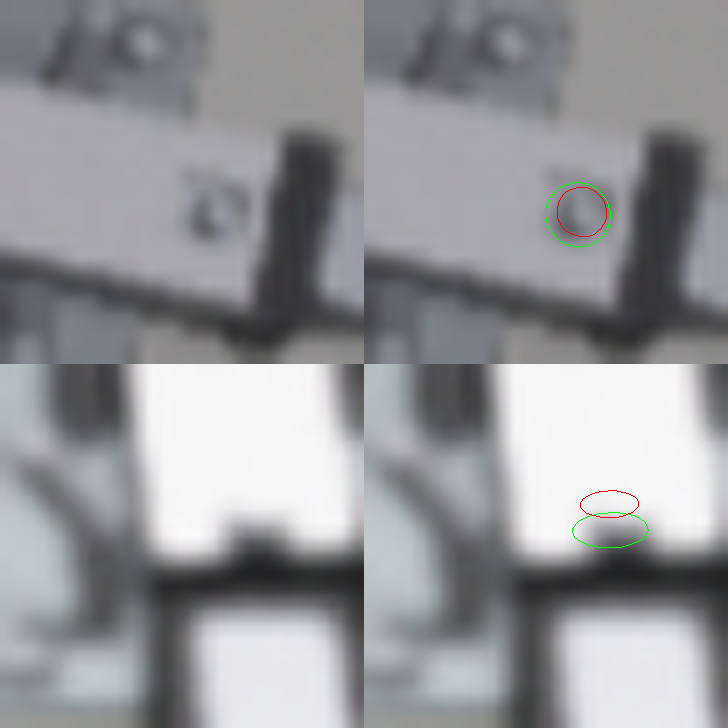

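The images suggest the button is out but don't settle it: the extension measures about 86 mm, and a bright disc sits in the hole. I'll test it by taking the foot again and pushing back gently against the end plate. A locked leg must hold above the 4–6 N sliding force.

```bash
python3 -c "
from fit import *
goto(.4537,-.320,.05,-1.7895)"
```

```text
t16.12 at [ 0.3557 -0.2993  0.2008] ang 1.339 tilt [ 0.003  0.004 -1.   ] open 0.799 F [-0.2 -0.3 -0.2] j [-0.76 -0.14  2.04  0.    1.24 -0.53] 
 -> d_cm [ 0.18  9.99 15.09] spin -0.013
```

>>> apply_moves(
  steps=[
    {"dx": 0.1,"dy": 3,"dz": 1,"spin": 0},
    {"dx": 0.2,"dy": 6.5,"dz": 4,"spin": 0},
    {"dx": 0.2,"dy": 10,"dz": 8,"spin": 0},
    {"dx": 0.2,"dy": 10,"dz": 11.5,"spin": 0},
    {"dx": 0.2,"dy": 10,"dz": 13,"spin": 0},
  ],
)

```text
clock: 16.53
tcp_pos: [0.4547, -0.3188, 0.0668]
tcp_rot: [0.784, 0.621, 0.002, -0.002]
ft_force: [-1.1, 0.7, -0.2]
opening: 0.802
```

```bash
python3 -c "
from fit import *
goto(.4537,-.320,-.015,-1.7895)"
```

```text
t16.53 at [ 0.4547 -0.3188  0.0668] ang 1.340 tilt [ 0.     0.006 -1.   ] open 0.802 F [-1.1  0.7 -0.2] j [-0.66  0.17  1.99  0.01  0.98 -0.43] 
 -> d_cm [-0.19 -0.06  8.17] spin -0.012
```

>>> apply_moves(
  steps=[
    {"dx": -0.2,"dy": -0.1,"dz": 1.5,"spin": 0},
    {"dx": -0.2,"dy": -0.1,"dz": 3.5,"spin": 0},
    {"dx": -0.2,"dy": -0.1,"dz": 5.5,"spin": 0},
    {"dx": -0.2,"dy": -0.1,"dz": 7.3,"spin": 0},
    {"dx": -0.2,"dy": -0.1,"dz": 7.9,"spin": 0},
  ],
)

```text
clock: 16.95
tcp_pos: [0.4515, -0.3181, -0.0158]
tcp_rot: [0.784, 0.621, 0.001, -0.005]
ft_force: [-0.7, -0.0, -0.1]
opening: 0.8
```

>>> apply_moves(
  steps=[
    {"dx": 0,"dy": 0,"dz": 0,"spin": 0},
    {"dx": 0,"dy": 0,"dz": 0,"spin": 0},
    {"dx": 0,"dy": 0,"dz": 0,"spin": 0},
    {"dx": 0,"dy": 0,"dz": 0,"spin": 0},
    {"dx": 0,"dy": 0,"dz": 0,"spin": 0},
  ],
  claw=0,
)

```text
clock: 17.37
tcp_pos: [0.452, -0.3183, -0.015]
tcp_rot: [0.784, 0.621, 0.002, -0.005]
ft_force: [0.7, 1.0, -1.9]
opening: 0.458
```

>>> apply_moves(
  steps=[
    {"dx": 0.5,"dy": 0,"dz": 0,"spin": 0},
    {"dx": 1.1,"dy": 0,"dz": 0,"spin": 0},
    {"dx": 1.7,"dy": 0,"dz": 0,"spin": 0},
    {"dx": 2.2,"dy": 0,"dz": 0,"spin": 0},
    {"dx": 2.5,"dy": 0,"dz": 0,"spin": 0},
  ],
)

```text
clock: 17.78
tcp_pos: [0.458, -0.2932, -0.0147]
tcp_rot: [0.784, 0.621, 0.002, -0.004]
ft_force: [-0.7, -1.0, -1.5]
opening: 0.458
```

```bash
python3 -c "
from fit import *
goto(.4537,-.320,-.015,-1.7895)
a=vision.capture('top')
cv2.imwrite('pics/h42.png',crop(a,325,445,190,245,6))"
```

```text
t17.78 at [ 0.458  -0.2932 -0.0147] ang 1.340 tilt [-0.003  0.009 -1.   ] open 0.458 F [-0.7 -1.  -1.5] j [-0.62  0.26  2.06  0.01  0.83 -0.39] 
 -> d_cm [-2.71  0.19  0.01] spin -0.012
```

View pics/h42.png

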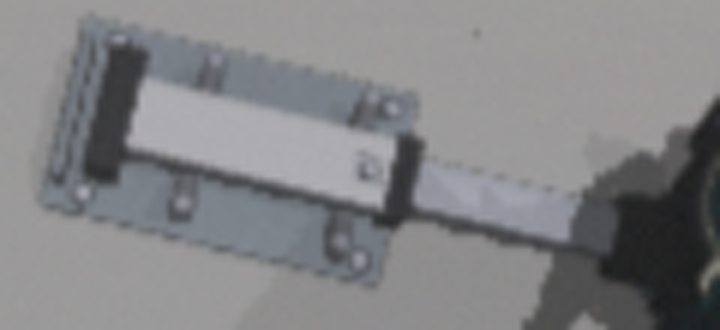

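The whole leg slides as one at about 1 N. It's roughly 7 mm short of the end plate, so I'll carry on slowly to contact.

>>> apply_moves(
  steps=[
    {"dx": 0.2,"dy": 0,"dz": 0,"spin": 0},
    {"dx": 0.4,"dy": 0,"dz": 0,"spin": 0},
    {"dx": 0.5,"dy": 0,"dz": 0,"spin": 0},
  ],
)

```text
clock: 18.08
tcp_pos: [0.4594, -0.2877, -0.0147]
tcp_rot: [0.784, 0.621, 0.002, -0.005]
ft_force: [-1.0, -1.5, -1.9]
opening: 0.457
```

>>> apply_moves(
  steps=[
    {"dx": 0.1,"dy": 0,"dz": 0,"spin": 0},
    {"dx": 0.2,"dy": 0,"dz": 0,"spin": 0},
    {"dx": 0.2,"dy": 0,"dz": 0,"spin": 0},
  ],
)

```text
clock: 18.33
tcp_pos: [0.4598, -0.2856, -0.0147]
tcp_rot: [0.784, 0.621, 0.002, -0.005]
ft_force: [-0.1, 1.0, -2.3]
opening: 0.46
```

>>> apply_moves(
  steps=[
    {"dx": 0.1,"dy": 0,"dz": 0,"spin": 0},
    {"dx": 0.2,"dy": 0,"dz": 0,"spin": 0},
    {"dx": 0.2,"dy": 0,"dz": 0,"spin": 0},
  ],
)

```text
clock: 18.58
tcp_pos: [0.4604, -0.284, -0.0146]
tcp_rot: [0.784, 0.621, 0.002, -0.004]
ft_force: [-0.5, -3.3, -1.8]
opening: 0.462
```

>>> apply_moves(
  steps=[
    {"dx": 0.1,"dy": 0,"dz": 0,"spin": 0},
    {"dx": 0.2,"dy": 0,"dz": 0,"spin": 0},
    {"dx": 0.2,"dy": 0,"dz": 0,"spin": 0},
  ],
)

```text
clock: 18.83
tcp_pos: [0.461, -0.2824, -0.0144]
tcp_rot: [0.784, 0.621, 0.002, -0.004]
ft_force: [-1.0, -4.5, -2.1]
opening: 0.461
```

>>> apply_moves(
  steps=[
    {"dx": 0.1,"dy": 0,"dz": 0,"spin": 0},
    {"dx": 0.2,"dy": 0,"dz": 0,"spin": 0},
    {"dx": 0.2,"dy": 0,"dz": 0,"spin": 0},
  ],
)

```text
clock: 19.08
tcp_pos: [0.4615, -0.2823, -0.014]
tcp_rot: [0.783, 0.622, 0.001, -0.003]
ft_force: [-2.0, -9.4, -2.9]
opening: 0.464
```

>>> apply_moves(
  steps=[
    {"dx": 0.2,"dy": 0,"dz": 0,"spin": 0},
    {"dx": 0.3,"dy": 0,"dz": 0,"spin": 0},
    {"dx": 0.3,"dy": 0,"dz": 0,"spin": 0},
  ],
)

```text
clock: 19.33
tcp_pos: [0.4618, -0.2822, -0.0135]
tcp_rot: [0.783, 0.622, -0.001, -0.001]
ft_force: [-4.3, -15.0, -1.9]
opening: 0.463
```

```bash
python3 -c "
from fit import *
a=vision.capture('top')
cv2.imwrite('pics/h43.png',crop(a,325,445,190,245,6))"
```

```text
(no output)
```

View pics/h43.png

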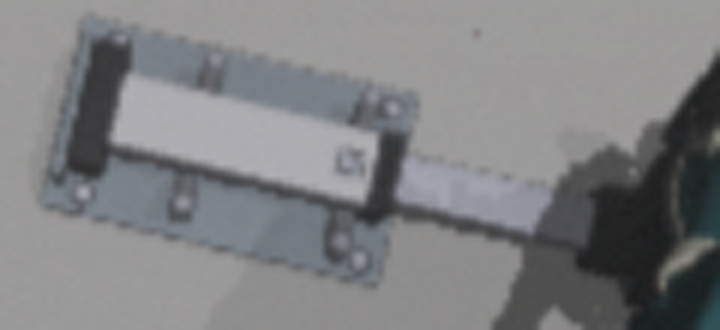

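It holds at 15 N with no movement, so the leg is locked. The butt is at the end plate, seen at (100,105). Now I'll ease off, release and withdraw.

>>> apply_moves(
  steps=[
    {"dx": -0.4,"dy": 0,"dz": 0,"spin": 0},
    {"dx": -0.6,"dy": 0,"dz": 0,"spin": 0},
    {"dx": -0.6,"dy": 0,"dz": 0,"spin": 0},
  ],
)

```text
clock: 19.63
tcp_pos: [0.4602, -0.2877, -0.0137]
tcp_rot: [0.783, 0.622, -0.0, -0.002]
ft_force: [-0.4, -1.2, -1.9]
opening: 0.458
```

>>> apply_moves(
  steps=[
    {"dx": 0,"dy": 0,"dz": 0,"spin": 0},
    {"dx": 0,"dy": 0,"dz": 0,"spin": 0},
    {"dx": 0,"dy": 0,"dz": 0,"spin": 0},
    {"dx": 0,"dy": 0,"dz": 0,"spin": 0},
  ],
  claw=0.8,
)

```text
clock: 19.97
tcp_pos: [0.4605, -0.2876, -0.0135]
tcp_rot: [0.783, 0.622, -0.0, -0.001]
ft_force: [-0.3, -0.7, -0.3]
opening: 0.803
```

>>> apply_moves(
  steps=[
    {"dx": 0,"dy": 0,"dz": -1,"spin": 0},
    {"dx": 0,"dy": 0,"dz": -4,"spin": 0},
    {"dx": 0,"dy": 0,"dz": -7.5,"spin": 0},
    {"dx": 0,"dy": 0,"dz": -11,"spin": 0},
    {"dx": 0,"dy": 0,"dz": -14,"spin": 0},
  ],
)

```text
clock: 20.38
tcp_pos: [0.4613, -0.288, 0.1297]
tcp_rot: [0.783, 0.622, 0.0, -0.0]
ft_force: [0.9, -1.2, 0.3]
opening: 0.801
```

>>> apply_moves(
  steps=[
    {"dx": 0,"dy": -2,"dz": -2,"spin": 0},
    {"dx": 0,"dy": -5,"dz": -4,"spin": 0},
    {"dx": 0,"dy": -8,"dz": -6,"spin": 0},
    {"dx": 0,"dy": -8,"dz": -6,"spin": 0},
    {"dx": 0,"dy": -8,"dz": -6,"spin": 0},
  ],
)

```text
clock: 20.8
tcp_pos: [0.3836, -0.2704, 0.1924]
tcp_rot: [0.783, 0.622, 0.001, 0.002]
ft_force: [0.5, -0.3, 0.1]
opening: 0.8
```

```bash
python3 -c "
from fit import *
a=vision.capture('top');b=vision.capture('side')
cv2.imwrite('pics/t44.png',a);cv2.imwrite('pics/s44.png',b)
a0=cv2.imread('pics/top0.png')
for n,(x0,x1,y0,y1) in dict(tin=(262,296,135,170),stapler=(325,382,143,165),tape=(426,460,138,172)).items():
    print(n,cv2.absdiff(a,a0)[y0:y1,x0:x1].mean().round(2))
cv2.imwrite('pics/h44.png',np.vstack([crop(a,325,445,185,250,5)[:, :],cv2.resize(crop(b,275,395,190,290,5),(600,270))]))"
```

```text
tin 7.58
stapler 6.43
tape 6.9
```

View pics/h44.png

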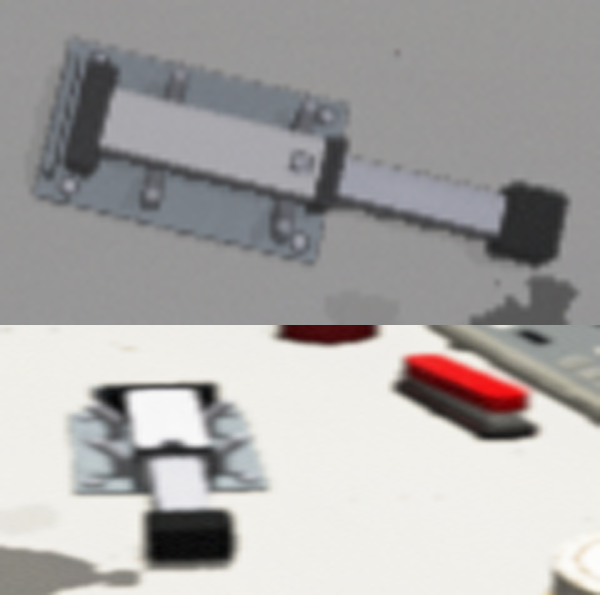

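```bash
python3 -c "
from h import *
a=cv2.imread('pics/t44.png');a0=cv2.imread('pics/top0.png')
print('bg',cv2.absdiff(a,a0)[100:130,310:390].mean(),cv2.absdiff(a,a0)[180:200,250:320].mean())
for x0,x1,y0,y1 in((262,296,135,170),(325,382,143,165),(426,460,138,172)):
    print(cv2.phaseCorrelate(*[cv2.cvtColor(i,cv2.COLOR_BGR2GRAY)[y0:y1,x0:x1].astype(np.float32) for i in(a0,a)]))
print(order.job_done())"
```

```text
bg 5.579861111111111 8.517619047619048
((-0.00504758851088738, -0.010186430864035145), 1.0012070074861432)
((0.0297126958815781, -1.6995851675360996e-05), 1.0022648778226642)
((-0.005146208262075902, 0.015075065816240851), 0.9984387591205262)
the job is handed in; nothing more can be done
None
```

The leg is lying locked in the cradle between all four uprights, hole up, and the job is handed in at about 21 s of the 45 s.

**What I did:** I laid the leg retracted in the cradle and let go of it. Then I took the rubber foot and drew it out slowly until it stopped, with about 12 N of pull.

**Lock check:** the pictures alone did not settle whether the button was out; the draw-out measured about 86 mm. So I took the foot again and pushed back until the butt met the end plate. It held at 15 N without moving, well above the 4–6 N it takes to slide, so it is locked. I then backed off about 6 mm, let go and withdrew.

**Last checks:**
- **Leg:** the final pictures show it flat in the cradle, with the butt plate a few millimetres from the end plate.
- **Bystanders:** the tin, stapler and tape roll show no shift (under 0.05 px).
- **Robot:** the gripper is clear of everything.

**One disagreement:** the reported tool position did not match the pictures. At the leg's first spot the gripper was really about 4 cm higher and 2 cm further in y than reported. I worked from the pictures and the contact forces instead.

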